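# Rack the sample tubes and wind the lab jack up to the pointer

## Task

Stand all the sample tubes end-down in the cells of the rack on the lab jack. Then fit the crank over the jack's square shaft and wind the deck up until its top face is level with the red pointer on the gauge. Finally take the crank off and lay it back flat on its green mat, without moving the pointer, the bottle or the glass dish.

Things in the scene. Friction and masses are not known exactly. Their poses are not given: they have to be found in the camera images.
- tube1_mid (a point): centre of a loose sample tube: orange, 16 mm thick, 150 mm long over its two blue hexagonal end caps (each 18 mm long, 19 mm across flats, 22 across corners); both ends alike; x axis along the tube; 50 g. Starts leaning at 45 degrees in the grey stand. May be absent: two to four tubes are there
- tube2_mid (a point): centre of a loose sample tube: orange, 16 mm thick, 150 mm long over its two blue hexagonal end caps (each 18 mm long, 19 mm across flats, 22 across corners); both ends alike; x axis along the tube; 50 g. Starts leaning at 45 degrees in the grey stand. May be absent: two to four tubes are there
- tube3_mid (a point): centre of a loose sample tube: orange, 16 mm thick, 150 mm long over its two blue hexagonal end caps (each 18 mm long, 19 mm across flats, 22 across corners); both ends alike; x axis along the tube; 50 g. Starts leaning at 45 degrees in the grey stand. May be absent: two to four tubes are there
- tube4_mid (a point): centre of a loose sample tube: orange, 16 mm thick, 150 mm long over its two blue hexagonal end caps (each 18 mm long, 19 mm across flats, 22 across corners); both ends alike; x axis along the tube; 50 g. Starts leaning at 45 degrees in the grey stand. May be absent: two to four tubes are there
- stand: grey sloping stand, 130 x 200 mm, fixed; origin under its centre, x away from the robot. Up to four tubes lean in it side by side, 45 mm apart, lower end in a trough towards the robot, middle about 70 mm above the bench, lying on a round steel bar (top 76 mm up, 15 mm past the tube's middle); the upper third of a tube is free all round. Short black pegs (top 84 mm up) on the bar between tubes
- rack_floor (a point): centre of the inner floor of the white 2 x 2 rack (88 x 88 x 85 mm), 4 mm above the deck and 81 mm below the rim; z up, x and y parallel to the cell walls. The four cells have their centres at x = +-21 mm, y = +-21 mm in this frame; each is 38 x 38 mm inside, 81 mm deep, open above; walls 4 mm. A tube in a cell stands about 65 mm out of it.
- deck_top (a point): centre of the top face of the jack's aluminium deck (120 x 120 x 10 mm, yellow line round its upper edge, the white 88 x 88 x 85 mm rack stands on it)
- pointer_tip (a point): tip of the red pointer on the height gauge, a 12 mm steel column beside the deck on the side away from the crank shaft; the deck's top is to come level with it. It is clamped at a different height each time and is not to be moved
- deck (a joint): height of the deck above its lowest position (m), 0 to 0.07; the deck top is then 65 to 135 mm above the bench; it moves only with the screw, 10 mm a turn of the shaft, and stays where it is left
- shaft (a joint): angle of the upright crank shaft (rad), growing clockwise seen from above, 0 to 44; growing raises the deck by 10 mm a turn; needs about 0.1 N m, no spring
- shaft_seat (a point): foot of the upright square drive shaft, on the round collar (52 mm wide) on top of the blue gearbox (60 x 60 mm), 73 mm above the bench, 175 mm from the deck's centre; the shaft is 16 x 16 mm, tapering to 9 x 9 mm over its top 9 mm, and stands 27 mm out of the collar; its square sides are parallel to this frame's x and y, which turn with the shaft
- crank_socket (a point): loose crank, 0.25 kg: mouth of its square socket (20 x 20 mm, 32 mm deep, open below), centre of the hub's underside; z up. Hub 35 x 35 x 62 mm, grey below, red above, sides along x and y. It goes over the shaft in any of 4 quarter turns, up to 0.2 rad off, down onto the collar. A flat arm 24 mm wide, 10 mm thick runs along +x at the hub's foot to the upright grip; 96 mm overall
- crank_hub (a point): on the hub's axis 45 mm above its underside, level with the red block (32 to 62 mm up), where the crank is best picked up; same axes as crank_socket
- crank_grip_mid (a point): middle of the crank's black grip, 23 mm thick, 56 mm tall (16 to 72 mm above the hub's underside), 55 mm from the hub's axis along +x; upright, turning freely on its pin so that it can be held without turning the hand while it is led round in a circle
- crank_centre (a point): point on the crank's underside midway along it, 25 mm from the hub's axis along +x
- mat: green mat 150 x 110 x 4 mm (x along its long side) flat on the bench, fixed; origin at the centre of its underside. The crank starts on it and goes back on it
- crank: the crank as a whole; origin and axes as crank_socket
- tube1: a sample tube; origin 9 mm off its axis and 12 mm from its middle; x along the tube
- tube2: a sample tube; origin 9 mm off its axis and 12 mm from its middle; x along the tube
- tube3: a sample tube; origin 9 mm off its axis and 12 mm from its middle; x along the tube
- tube4: a sample tube; origin 9 mm off its axis and 12 mm from its middle; x along the tube
- bottle_dark: small dark reagent bottle, 51 mm wide, 93 mm tall, a bystander; origin at the centre of its foot
- petri: covered glass dish 69 mm wide, 15 mm tall, a bystander; origin at the centre of its foot

How it is judged:
On the way, in this order (a step that is already met when the one before it is completed fails the run):
1. all sample tubes stand in the rack (horizontal distance between each of tube1_mid, tube2_mid, tube3_mid, tube4_mid and rack_floor below 0.056 m and z of each of tube1_mid, tube2_mid, tube3_mid, tube4_mid in the frame of rack_floor below 0.088 m and angle between the x axis of each of tube1_mid, tube2_mid, tube3_mid, tube4_mid and the z axis of rack_floor, either way round below 0.5 rad and linear speed of each of tube1, tube2, tube3, tube4 below 0.05 m/s), for 0.2 s.
2. the crank is fitted down over the shaft (horizontal distance between each of tube1_mid, tube2_mid, tube3_mid, tube4_mid and rack_floor below 0.056 m and z of each of tube1_mid, tube2_mid, tube3_mid, tube4_mid in the frame of rack_floor below 0.088 m and angle between the x axis of each of tube1_mid, tube2_mid, tube3_mid, tube4_mid and the z axis of rack_floor, either way round below 0.5 rad and horizontal distance between crank_socket and shaft_seat below 0.005 m and z of crank_socket in the frame of shaft_seat below 0.008 m and angle between crank_socket's own z axis and vertical below 0.15 rad), for 0.2 s.
3. the deck is wound level with the pointer, the crank still on the shaft (all of step 2 and z of deck_top in the frame of pointer_tip between -0.004 and 0.004 m), for 0.2 s.
At the end, for the whole second after the job is handed in: Every tube stands in a rack cell (upright to 0.5 rad, foot at the bottom), the deck top is within 4 mm of the pointer tip's height, and the crank lies flat on the mat, its middle (crank_centre) within 55 mm of the mat's centre along the mat and 40 mm across, all at rest (all of step 1 and z of deck_top in the frame of pointer_tip between -0.004 and 0.004 m and x of crank_centre in the frame of mat between -0.055 and 0.055 m and y of crank_centre in the frame of mat between -0.04 and 0.04 m and z of crank_socket in the frame of mat below 0.01 m and angle between crank_socket's own z axis and vertical below 0.1 rad and linear speed of crank below 0.03 m/s); the robot touches nothing.
It fails at once if the pointer is moved more than 4 mm (distance of pointer_tip from where it was at the start of the episode above 0.004 m).
It fails at once if the bottle or the glass dish is pushed more than 30 mm or the bottle tipped over (distance of any of bottle_dark, petri from where it was at the start of the episode above 0.03 m or angle between bottle_dark's own z axis and vertical above 0.6 rad).
Of tube1, tube2, tube3, tube4 only 2 to 4 are there at a start; the rules pass over those that are not, and their reading is None.
At some moment in a run one of crank may be knocked a few centimetres aside while the robot is not near it.
It also fails if it takes over 210 s, if anything falls off the work surface, if the arm or the gripper's body presses on something with over 40 N, if the wrist force passes 120 N, or if a joint passes its speed limit or range.

## Robot

A 6-joint arm with a two-finger parallel gripper is mounted at the origin on the work surface; the furniture and walls round the work are solid. World frame = base frame: x ahead of the robot, y to its left, z up, the work surface at z = 0. Lengths are in m, angles in rad, forces in N, time in s.
With the tool pointing down it reaches from about 0.3 to 0.775 m from the base axis. Payload 14.6 kg.
Tool frame: the origin (TCP) lies midway between the tips of the shut fingers; the grasp point (between the pads) lies 19 mm behind it (ctrl.pinch_z is the distance from the TCP to the grasp point, in m); z points along the fingers, y is the line along which they close (so a half turn about z gives the same grasp; the last joint's range is limited). The gripper opens to 94 mm and grips with 3 to 60 N. Pads are 16 mm wide; open, the fingers measure 119 mm over their backs; the gripper's body (75 mm by 177 mm) begins 78 mm behind the grasp point.
Start: joints at [1.136, 0.3, 1.521, -0, 1.321, -0.067], TCP at [0.198, 0.513, 0.205] pointing down, gripper open.
Joint ranges: [-3.03, 3.03], [-0.79, 2.21], [0.23, 2.52], [-1.04, 4.18], [0, 3.07], [-2.55, 2.55]. Speed limits (rad/s): [2.22, 2.22, 2.57, 3.14, 3.14, 3.14].

## Interface

Orientations are given as [roll, pitch, yaw] about the fixed x, y, z axes, in that order (R = Rz(yaw) Ry(pitch) Rx(roll)).
In Python, from station import ctrl gives the robot as it stands.
- The arm moves only by the tool jog_arm, never from a script. Its argument "motion" is a list of rows, each a list of 7 numbers: the shift along the tool's x, y, z in m, then the turn, a rotation vector about the tool's x, y, z in rad, then the opening, from -1 (shut) to 1 (fully open). In form: [[tx, ty, tz, rx, ry, rz, gripper], ...]. A call has 1 to 5 rows; each row shifts and turns the commanded pose from where the row before left it, along the tool's axes as they then stand; what a row does not reach is not made up. A row lasts 1/10 s, in which the tool goes at most 50 mm and 8.59 degrees, less where a joint would pass 70% of its speed; a pose out of reach is approached as far as the arm can. A call is refused whole if a number of a shift passes 0.05 or a number of a turn 0.15, either way. A call with a gripper value outside its range is refused whole. The fingers move at their own pace and stop on an object; "squeeze" is the grip in N (left out, the last holds). Time passes only in rows, so rows that do not move let the fingers close. It gives the time, the measured TCP pose, the force, the opening and the grip force at its end, in the units of the state.
- ctrl.get_obs(): the state, without advancing time (a new reading comes with each control period).
- ctrl.camera(name): name is "scene" or "top" or "wrist"; returns the picture (480x640x3 uint8, red, green, blue); there is no depth.
- ctrl.camera_model(name): a dict with "intrinsics" (3x3 intrinsics, pixels), "rvec" (rotation vector, rad) and "tvec" (3), from world to camera coordinates, as OpenCV has them. Camera axes: x right, y down, z forward; pixel columns grow to the right and rows downward; lengths in m; the calibration is good to about 2 mm. The wrist camera is an equidistant fisheye: a pixel r from the principal point sees the ray r / f radians off the axis. A picture is of the moment at which its call begins: read the wrist's pose just before it. camera_model takes no time and is no camera call; for the wrist camera it gives the pose at the moment of the call.
- ctrl.hand_in(): hands the job in; it is judged then, once.
The state is a dict: "time_s": time; "qpos": joint angles; "joint_vel": joint speeds; "tau": joint torques, N m; "ee_pos": TCP position; "eef_rot": TCP orientation; "force": force on the tool from outside, world axes, zero at the start; "moment": the same for the moment, N m; "grip_width": finger opening in m; "grip_force": force on a finger pad.
Only numpy, scipy, OpenCV 4.12 (cv2) and the standard library are available. Lean on these libraries where they do the work, as an engineer would, in place of code of your own. Each camera call takes 0.05 s, during which the arm holds its last target. There are 200 camera calls.

## Working session

There is one attempt and no reset: what is moved stays moved. The work goes in short steps, Python scripts to look and compute and a tool call to move; the robot and the scene stay as the last step left them, time stands still between calls to the robot, and variables do not carry over. Pictures are saved under pics/ and viewed, at most 14 in all, crops included, and the job is handed in when it is done.

Besides the shell and the picture viewer there is one more tool, called after "Request:" as a command line: name --pt "numbers of a row" for each row, then --argument value for the rest. jog_arm: Moves the arm, as the interface text tells. Its arguments: {"type":"object","properties":{"motion":{"type":"array"},"squeeze":{"type":"number"}},"required":["motion"]}

```bash
ls; mkdir -p pics
cat > h.py <<'E'
import numpy as np, cv2
from scipy.spatial.transform import Rotation as R
from station import ctrl
def snap(name,fn=None):
    m=ctrl.camera_model(name); im=np.array(ctrl.camera(name))
    if fn: cv2.imwrite('pics/'+fn,im[:,:,::-1])
    return im,m
def ray(m,u,v,fish=False):
    K=np.array(m['intrinsics']); Rm=R.from_rotvec(np.ravel(m['rvec'])).as_matrix(); t=np.ravel(m['tvec'])
    x=(u-K[0,2])/K[0,0]; y=(v-K[1,2])/K[1,1]
    if fish:
        r=np.hypot(x,y); s=np.sin(r)/max(r,1e-9); d=np.array([x*s,y*s,np.cos(r)])
    else: d=np.array([x,y,1.])
    return -Rm.T@t, Rm.T@d/np.linalg.norm(d)
def onz(m,u,v,z,fish=False):
    c,d=ray(m,u,v,fish); return c+d*(z-c[2])/d[2]
def meet(*rays):
    A=np.zeros((3,3));b=np.zeros(3)
    for c,d in rays:
        P=np.eye(3)-np.outer(d,d); A+=P;b+=P@c
    p=np.linalg.solve(A,b)
    return p,[float(np.linalg.norm((np.eye(3)-np.outer(d,d))@(p-c))) for c,d in rays]
def proj(m,p,fish=False):
    K=np.array(m['intrinsics']); q=R.from_rotvec(np.ravel(m['rvec'])).as_matrix()@np.array(p)+np.ravel(m['tvec'])
    if fish:
        h=np.hypot(q[0],q[1]); th=np.arctan2(h,q[2]); a=q[:2]/max(h,1e-9)*th
    else: a=q[:2]/q[2]
    return [float(K[0,0]*a[0]+K[0,2]),float(K[1,1]*a[1]+K[1,2])]
def st():
    o=ctrl.get_obs(); print({k:np.round(o[k],4).tolist() for k in ('time_s','ee_pos','eef_rot','force','grip_width','grip_force')}); return o
E
python3 - <<'E'
from h import *
st()
for n in ('scene','top','wrist'):
    im,m=snap(n,n+'0.png'); c=ray(m,320,240,n=='wrist'); print(n,np.round(m['intrinsics'],1).tolist(),c[0].round(3),c[1].round(3))
E
```

```text
pics
{'time_s': 0.0, 'ee_pos': [0.1976, 0.513, 0.2049], 'eef_rot': [-3.1404, -0.0001, 2.7738], 'force': [0.3307, -0.1238, 0.4526], 'grip_width': 0.0941, 'grip_force': 0.0}
scene [[576.0, 0.0, 316.9], [0.0, 576.0, 233.9], [0.0, 0.0, 1.0]] [-0.252 -0.45   0.764] [ 0.684  0.352 -0.639]
top [[488.8, 0.0, 323.3], [0.0, 488.8, 242.5], [0.0, 0.0, 1.0]] [ 0.409 -0.051  0.968] [ 0.136  0.017 -0.991]
wrist [[371.6, 0.0, 324.5], [0.0, 371.6, 243.9], [0.0, 0.0, 1.0]] [0.126 0.54  0.384] [ 0.231 -0.103 -0.968]
```

View pics/scene0.png

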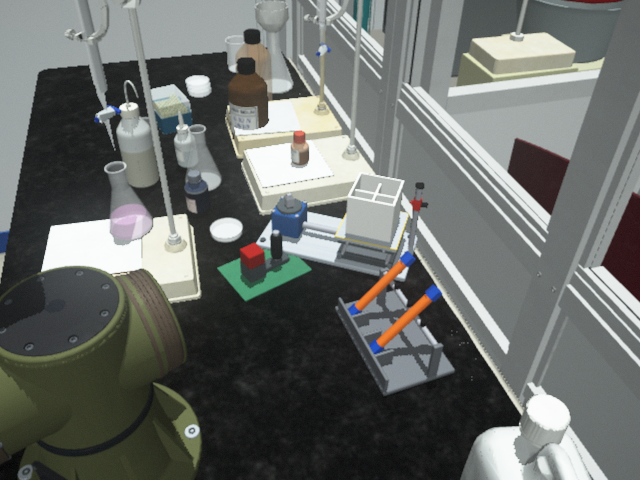

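View pics/top0.png

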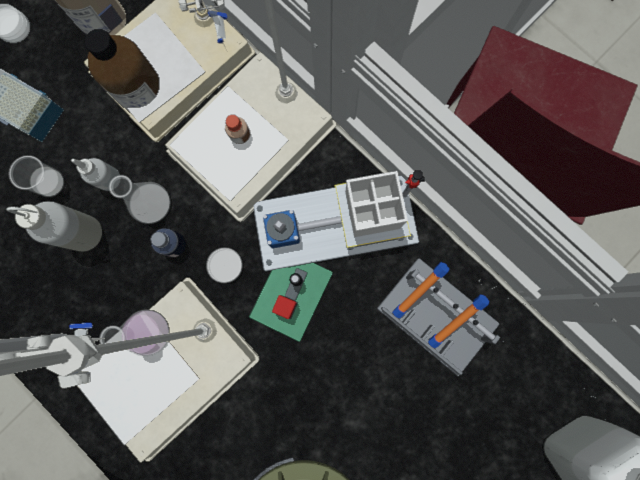

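```bash
cat > m1.py <<'E'
from h import *
def blobs(mask,roi,mn=15):
    z=np.zeros_like(mask); x0,y0,x1,y1=roi; z[y0:y1,x0:x1]=mask[y0:y1,x0:x1]
    n,l,s,c=cv2.connectedComponentsWithStats(z.astype(np.uint8)); return [(c[i].round(1).tolist(),int(s[i,4]),s[i,:4].tolist()) for i in range(1,n) if s[i,4]>=mn]
ROI={'scene':{'tube':(330,240,460,370),'crank':(210,220,320,300),'ptr':(405,175,435,225)},'top':{'tube':(375,250,500,360),'crank':(245,260,335,345),'ptr':(400,165,430,200)}}
for n in ROI:
    im=cv2.imread('pics/%s0.png'%n); H=cv2.cvtColor(im,cv2.COLOR_BGR2HSV); h,s,v=cv2.split(H)
    print(n)
    print(' orange',blobs((h>5)&(h<20)&(s>150)&(v>100),ROI[n]['tube']))
    print(' blue',blobs((h>100)&(h<130)&(s>120)&(v>60),ROI[n]['tube']))
    print(' red crank',blobs(((h<8)|(h>172))&(s>150)&(v>60),ROI[n]['crank']))
    print(' green',blobs((h>60)&(h<90)&(s>80)&(v>60),ROI[n]['crank'],200))
    print(' ptr',blobs(((h<8)|(h>172))&(s>120)&(v>60),ROI[n]['ptr'],5))
def crop(fn,a,f,out):
    im=cv2.imread(fn); cv2.imwrite(out,cv2.resize(im[a[1]:a[3],a[0]:a[2]],None,fx=f,fy=f,interpolation=cv2.INTER_CUBIC))
crop('pics/top0.png',(240,160,440,310),4,'pics/c1.png')
crop('pics/scene0.png',(210,160,470,355),3,'pics/c2.png')
E
python3 m1.py
```

```text
scene
 orange [([379.6, 285.3], 570, [355, 261, 51, 49]), ([403.9, 320.0], 670, [377, 294, 55, 53])]
 blue [([407.7, 258.7], 147, [400, 251, 16, 16]), ([433.2, 292.6], 180, [425, 284, 17, 18]), ([353.4, 310.0], 77, [348, 304, 14, 11]), ([375.2, 346.9], 119, [369, 339, 15, 15])]
 red crank [([251.9, 255.0], 443, [240, 243, 24, 26])]
 green [([262.4, 276.6], 1796, [217, 255, 95, 45])]
 ptr [([416.1, 204.3], 88, [410, 198, 12, 13])]
top
 orange [([418.3, 292.0], 394, [399, 273, 40, 39]), ([455.8, 323.1], 414, [436, 305, 42, 37])]
 blue [([441.1, 269.4], 169, [434, 262, 16, 16]), ([480.9, 301.7], 179, [473, 294, 17, 16]), ([397.8, 312.8], 72, [393, 307, 13, 11]), ([433.3, 342.1], 83, [428, 334, 14, 14])]
 red crank [([283.9, 306.8], 355, [273, 296, 23, 23])]
 green [([291.1, 299.0], 3141, [249, 263, 84, 79])]
 ptr [([411.9, 182.2], 88, [406, 175, 14, 13])]
```

View pics/c1.png

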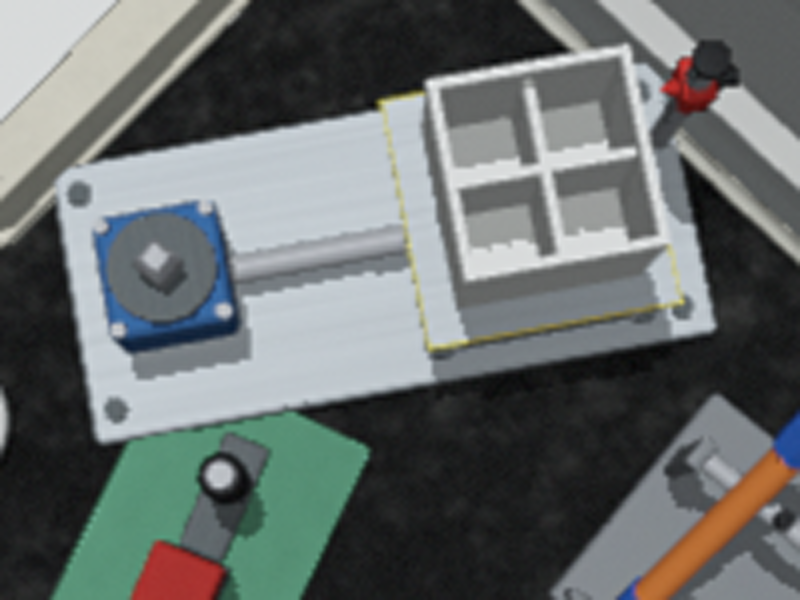

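View pics/c2.png

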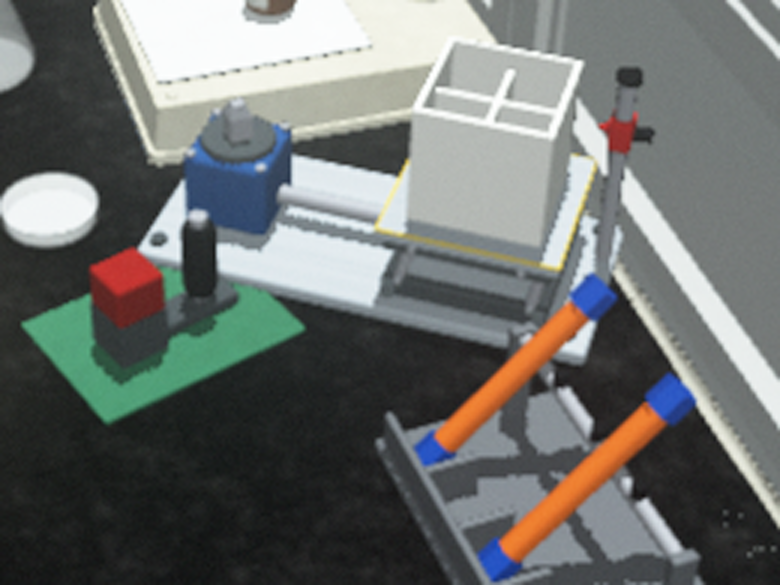

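```bash
cat > m2.py <<'E'
from h import *
T=ctrl.camera_model('top');S=ctrl.camera_model('scene')
def tri(t,s): 
    p,e=meet(ray(T,*t),ray(S,*s)); return p,max(e)
c1=lambda x,y:(240+x/4-.4,160+y/4-.4); c2=lambda x,y:(210+x/3-.3,160+y/3-.3)
for n,tu,tl,su,sl,to,so in (('L',(441.1,269.4),(397.8,312.8),(407.7,258.7),(353.4,310.),(418.3,292),(379.6,285.3)),('R',(480.9,301.7),(433.3,342.1),(433.2,292.6),(375.2,346.9),(455.8,323.1),(403.9,320))):
    a,ea=tri(tu,su);b,eb=tri(tl,sl);o,eo=tri(to,so);d=a-b
    print(n,a.round(4),b.round(4),'len',np.linalg.norm(d).round(4),'dir',(d/np.linalg.norm(d)).round(3),'mid(lower side)',o.round(4),'from top cap',(a-66e-3*d/np.linalg.norm(d)).round(4),ea,eb)
P=[]
for t,s in (((432,80),(450,38)),((627,48),(583,63)),((668,243),(553,137)),((465,280),(412,110))):
    p,e=tri(c1(*t),c2(*s));P.append(p);print('rim',p.round(4),round(e,4))
P=np.array(P);print('rack c',P.mean(0).round(4),'sides',[np.linalg.norm(P[i]-P[i-1]).round(4) for i in range(4)],'x-axis yaw',np.arctan2(*((P[0]+P[1]-P[2]-P[3])[:2][::-1])))
for n,t,s in (('shaft top',(160,259),(237,103)),('grip top',(222,474),(198,214)),('ptr tip',(668,80),(606,130)),('ptr body',(695,85),(620,133)),('col top',(712,52),(629,75))):
    p,e=tri(c1(*t),c2(*s));print(n,p.round(4),round(e,4))
g=[onz(T,*c,.004) for c in ((291.1,299),)];print('mat~',g)
im=cv2.imread('pics/top0.png');H=cv2.cvtColor(im,cv2.COLOR_BGR2HSV);h,s,v=cv2.split(H)
k=((h>60)&(h<90)&(s>80)&(v>60)).astype(np.uint8);k[:,:245]=0;k[:255]=0;k[350:]=0;k[:,340:]=0
hull=cv2.convexHull(max(cv2.findContours(k,0,2)[0],key=cv2.contourArea));r=cv2.boxPoints(cv2.minAreaRect(hull));
q=np.array([onz(T,*c,.004) for c in r]);print('mat',q.round(3).tolist(),q.mean(0))
k=(((h<8)|(h>172))&(s>150)).astype(np.uint8);k[:290]=0;k[320:]=0;k[:,:268]=0;k[:,300:]=0
V=(v*k); print('top-face?',np.unique(V[V>0]//20,return_counts=True))
kt=(k>0)&(v>150);ys,xs=np.nonzero(kt);c=cv2.minAreaRect(np.c_[xs,ys].astype(np.float32));print(c);q=np.array([onz(T,*x,.066) for x in cv2.boxPoints(c)]);print(q.round(4).tolist(),q.mean(0))
E
python3 m2.py
```

```text
L [ 0.4722 -0.2463  0.1155] [ 0.3976 -0.1832  0.0254] len 0.1329 dir [ 0.562 -0.475  0.678] mid(lower side) [ 0.4348 -0.2143  0.0689] from top cap [ 0.4351 -0.2149  0.0707] 0.001077623972293459 0.0007710914575038772
R [ 0.4157 -0.3121  0.1159] [ 0.3422 -0.2494  0.0232] len 0.1339 dir [ 0.549 -0.469  0.692] mid(lower side) [ 0.3787 -0.2807  0.07  ] from top cap [ 0.3795 -0.2812  0.0702] 0.0014568686961570474 0.0009584017228220572
rim [ 0.6243 -0.0833  0.1512] 0.0019
rim [ 0.6382 -0.1684  0.1517] 0.0004
rim [ 0.5529 -0.1831  0.1532] 0.0005
rim [ 0.5378 -0.097   0.152 ] 0.0009
rack c [ 0.5883 -0.133   0.152 ] sides [np.float64(0.0875), np.float64(0.0862), np.float64(0.0866), np.float64(0.0874)] x-axis yaw 0.16403807571555126
shaft top [0.5566 0.038  0.0985] 0.0017
grip top [0.4607 0.0106 0.0816] 0.0012
ptr tip [ 0.6345 -0.1916  0.11  ] 0.0013
ptr body [ 0.6308 -0.2025  0.114 ] 0.0017
col top [ 0.6337 -0.2021  0.157 ] 0.0021
mat~ [array([0.42503959, 0.02267953, 0.004     ])]
mat [[0.39, 0.107, 0.004], [0.528, 0.042, 0.004], [0.478, -0.06, 0.004], [0.343, 0.007, 0.004]] [0.43479145 0.02393881 0.004     ]
top-face? (array([3, 4, 5, 6, 7, 8], dtype=uint8), array([  8,   5,  10,  15,  40, 278]))
((283.1465759277344, 306.49139404296875), (17.201147079467773, 17.33245086669922), 23.198589324951172)
[[0.4023, 0.0532, 0.066], [0.4312, 0.0408, 0.066], [0.4187, 0.0118, 0.066], [0.3899, 0.0242, 0.066]] [0.41050312 0.0324989  0.066     ]
```

```bash
cat > m3.py <<'E'
from h import *
T=ctrl.camera_model('top');S=ctrl.camera_model('scene')
p,e=meet(ray(T,205,331),ray(S,175,241));print('rod foot',p.round(3),e, np.hypot(*p[:2]),np.arctan2(p[1],p[0]))
for z in (.2,.4,.5,.6,.7,.8): print(z,np.round(proj(T,[*p[:2],z])),np.round(proj(S,[*p[:2],z])))
# top pix of rod/clamp along epipolar: for blue stopcock
q,e=meet(ray(T,80,327),ray(S,106,113));print('stopcock',q.round(3),e)
for uv in ((357,122),(600,375),(480,250)): print('wall foot',onz(T,*uv,0).round(3))
E
python3 m3.py
```

```text
rod foot [0.366 0.178 0.057] [0.001023443538877217, 0.0010234435388771224] 0.40709449639138545 0.45265686010023143
0.2 [181. 336.] [164. 178.]
0.4 [129. 346.] [144.  69.]
0.5 [ 86. 354.] [132.   1.]
0.6 [ 20. 367.] [118. -78.]
0.7 [-97. 390.] [ 101. -171.]
0.8 [-356.  441.] [  81. -283.]
stopcock [0.381 0.297 0.286] [0.00455742866095021, 0.004557428660950216]
wall foot [ 0.787 -0.112  0.   ]
wall foot [ 0.276 -0.57   0.   ]
wall foot [ 0.519 -0.352  0.   ]
```

Request:
jog_arm --pt "0 -0.05 0 0 0 0 0" --pt "0 -0.05 0 0 0 0 0" --pt "0 -0.05 0 0 0 0 0" --pt "0 -0.05 0 0 0 0 0" --pt "0 -0.05 0 0 0 0 0" --squeeze 30

```text
time_s: 0.65
ee_pos: [0.107, 0.2781, 0.2049]
eef_rot: [-3.141, -0.0, 2.774]
force: [0.6, 0.2, 1.0]
grip_width: 0.0577
grip_force: 0.0
```

Request:
jog_arm --pt "0 0 0 0 0 -0.15 0" --pt "0 0 0 0 0 -0.15 0" --pt "0 0 0 0 0 -0.15 0" --pt "0 0 0 0 0 -0.15 0" --pt "0 0 0 0 0 -0.15 0"

```text
time_s: 1.15
ee_pos: [0.1078, 0.2798, 0.2054]
eef_rot: [-3.142, 0.0, -2.753]
force: [0.0, 0.7, -1.0]
grip_width: 0.047
grip_force: 0.0
```

Request:
jog_arm --pt "0 0 0 0 0 -0.15 0" --pt "0 0 0 0 0 -0.15 0" --pt "0 0 0 0 0 -0.15 0" --pt "0 0 0 0 0 -0.15 0" --pt "0 0 0 0 0 -0.15 0"

```text
time_s: 1.65
ee_pos: [0.1078, 0.2798, 0.2054]
eef_rot: [-3.142, -0.0, -2.003]
force: [0.3, 0.3, 0.4]
grip_width: 0.0473
grip_force: 0.0
```

Request:
jog_arm --pt "0.003 -0.044 0 0 0 0.15 0" --pt "0.003 -0.044 0 0 0 0.15 0" --pt "0.003 -0.044 0 0 0 0.15 0" --pt "0.003 -0.044 0 0 0 0.15 0" --pt "0.003 -0.044 0 0 0 0.15 0"

```text
time_s: 2.15
ee_pos: [0.2578, 0.1227, 0.2055]
eef_rot: [-3.142, 0.0, -2.765]
force: [0.1, 0.6, 0.0]
grip_width: 0.0469
grip_force: 0.0
```

Request:
jog_arm --pt "0.003 -0.044 0 0 0 0.15 0" --pt "0.003 -0.044 0 0 0 0.15 0" --pt "0.003 -0.044 0 0 0 0.15 0" --pt "0.003 -0.044 0 0 0 0.15 0" --pt "0.003 -0.044 0 0 0 0.15 0"

```text
time_s: 2.65
ee_pos: [0.261, -0.089, 0.2055]
eef_rot: [-3.142, 0.0, 2.782]
force: [0.5, -0.1, -0.4]
grip_width: 0.0466
grip_force: 0.0
```

```bash
cat >> h.py <<'E'
def go(p,rpy,quiet=False):
    o=ctrl.get_obs(); R0=R.from_euler('xyz',o['eef_rot']); R1=R.from_euler('xyz',rpy)
    print('now',np.round(o['ee_pos'],4),np.round(o['eef_rot'],3),'| shift',(R0.inv().apply(np.array(p)-o['ee_pos'])).round(4),'turn',(R0.inv()*R1).as_rotvec().round(3))
h=np.array([.765,-.643,0])
E
python3 - <<'E'
from h import *
for m in ((.435,-.2147,.07),(.379,-.281,.07)):
    g=np.array(m)+46e-3*np.array([.54,-.455,.707]); print(g)
    go([g[0],g[1],.15],[np.pi,0,2.44])
E
```

```text
[ 0.45984  -0.23563   0.102522]
now [ 0.261  -0.089   0.2055] [-3.142  0.     2.782] | shift [-0.2377 -0.0674  0.0556] turn [0.    0.    0.342]
[ 0.40384  -0.30193   0.102522]
now [ 0.261  -0.089   0.2055] [-3.142  0.     2.782] | shift [-0.2086 -0.1491  0.0556] turn [0.    0.    0.342]
```

Request:
jog_arm --pt "0 0 0 0 0 0.12 0" --pt "0 0 0 0 0 0.12 0" --pt "0 0 0 0 0 0.102 0"

```text
time_s: 2.95
ee_pos: [0.2613, -0.0877, 0.2054]
eef_rot: [-3.142, -0.0, 2.44]
force: [0.5, -0.2, -0.5]
grip_width: 0.047
grip_force: 0.0
```

Request:
jog_arm --pt "-0.05 0.004 0 0 0 0 0" --pt "-0.05 0.004 0 0 0 0 0" --pt "-0.05 0.004 0 0 0 0 0" --pt "-0.05 0.004 0 0 0 0 0" --pt "-0.046 0 0 0 0 0 0"

```text
time_s: 3.45
ee_pos: [0.4618, -0.2333, 0.2048]
eef_rot: [-3.142, -0.001, 2.446]
force: [-0.0, -0.3, 1.0]
grip_width: 0.0471
grip_force: 0.0
```

Request:
jog_arm --pt "0 0 0.03 0 0 0 0" --pt "0 0 0 0 0 0 0"

```text
time_s: 3.65
ee_pos: [0.459, -0.2317, 0.1717]
eef_rot: [-3.141, -0.007, 2.446]
force: [0.1, 0.4, -0.8]
grip_width: 0.047
grip_force: 0.0
```

Run:
```python
from h import *
st(); im,m=snap('wrist','w1.png')
for p in ((.4351,-.2148,.0705),(.4348+.54*.066,-.2147-.455*.066,.0705+.047)): print(proj(m,p,True))
go([.45984,-.23563,.088],[np.pi,0,2.44])
```

```text
{'time_s': 3.65, 'ee_pos': [0.459, -0.2317, 0.1717], 'eef_rot': [-3.1405, -0.0067, 2.4459], 'force': [0.0626, 0.4301, -0.802], 'grip_width': 0.047, 'grip_force': 0.0}
[322.27043486886595, 208.2050784214375]
[321.395017919707, 287.5450063407453]
now [ 0.4592 -0.2317  0.1739] [-3.141 -0.004  2.446] | shift [-0.0034 -0.0026  0.0859] turn [-0.001 -0.004  0.006]
```

View pics/w1.png

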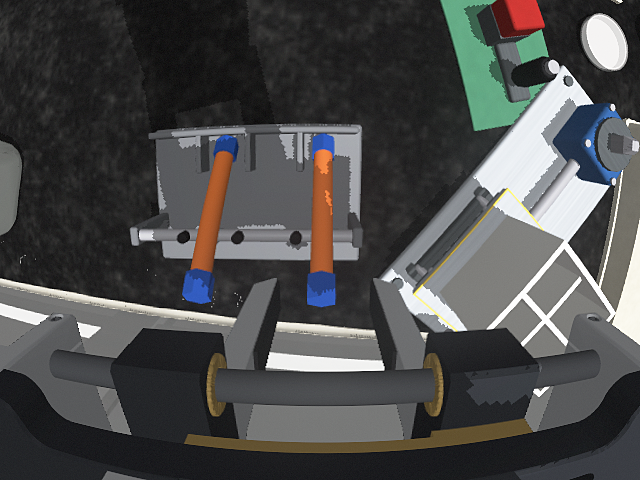

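Request:
jog_arm --pt "-0.003 -0.003 0.03 0 0 0 0" --pt "0 0 0.03 0 0 0 0" --pt "0 0 0.025 0 0 0 0" --pt "0 0 0 0 0 0 0"

```text
time_s: 4.1
ee_pos: [0.4593, -0.2355, 0.0894]
eef_rot: [-3.141, -0.003, 2.447]
force: [-1.1, -0.1, -0.5]
grip_width: 0.0471
grip_force: 0.0
```

Request:
jog_arm --pt "0 0 0 0 0 0 -0.7" --pt "0 0 0 0 0 0 -1" --pt "0 0 0 0 0 0 -1" --pt "0 0 0 0 0 0 -1" --pt "0 0 0 0 0 0 -1" --squeeze 40

```text
time_s: 4.6
ee_pos: [0.4607, -0.2366, 0.091]
eef_rot: [3.142, 0.001, 2.446]
force: [0.6, -1.2, 2.1]
grip_width: 0.0155
grip_force: 38.7
```

Request:
jog_arm --pt "0 0 -0.03 0 0 0 -1" --pt "0 0 -0.045 0 0 0 -1" --pt "0 0 -0.045 0 0 0 -1" --pt "0 0 -0.045 0 0 0 -1" --pt "0 0 -0.035 0 0 0 -1"

```text
time_s: 5.1
ee_pos: [0.4606, -0.2364, 0.2935]
eef_rot: [3.141, 0.002, 2.446]
force: [0.0, 0.3, -0.4]
grip_width: 0.0156
grip_force: 40.4
```

Request:
jog_arm --pt "0 0 0 0 0 -0.12 -1" --pt "0 0 0 0 0 -0.125 -1" --pt "0 0 0 0 0 -0.125 -1" --pt "0 0 0 0 0 -0.125 -1" --pt "0 0 0 0 0 0 -1"

```text
time_s: 5.6
ee_pos: [0.4605, -0.2364, 0.2905]
eef_rot: [3.142, -0.0, 2.943]
force: [0.0, 0.5, 0.3]
grip_width: 0.0154
grip_force: 40.4
```

Request:
jog_arm --pt "0 0 0 0 -0.13 0 -1" --pt "0 0 0 0 -0.13 0 -1" --pt "0 0 0 0 -0.13 0 -1" --pt "0 0 0 0 -0.13 0 -1" --pt "0 0 0 0 -0.13 0 -1"

```text
time_s: 6.1
ee_pos: [0.4603, -0.2366, 0.2912]
eef_rot: [3.14, 0.656, 2.936]
force: [0.2, 0.2, 0.1]
grip_width: 0.0156
grip_force: 40.3
```

Request:
jog_arm --pt "0 0 0 0 -0.13 0 -1" --pt "0 0 0 0 0 0 -1" --pt "0 0 0 0 0 0 -1"

```text
time_s: 6.4
ee_pos: [0.4604, -0.2367, 0.2909]
eef_rot: [3.14, 0.777, 2.938]
force: [0.7, -0.7, -0.6]
grip_width: 0.0152
grip_force: 40.3
```

```bash
cat > tube.py <<'E'
from h import *
# where the held tube is, from scene+top colour masks near the hand
o=st(); Rt=R.from_euler('xyz',o['eef_rot']).as_matrix(); g=o['ee_pos']-.019*Rt[:,2]; print('grasp',g.round(4),'toolz',Rt[:,2].round(3))
pts={}
for n in ('top','scene'):
    im,m=snap(n,'t_%s.png'%n); H=cv2.cvtColor(im,cv2.COLOR_RGB2HSV);hh,s,v=cv2.split(H)
    out=[]
    for nm,k in (('orange',(hh>5)&(hh<20)&(s>150)&(v>80)),('blue',(hh>100)&(hh<130)&(s>120)&(v>50))):
        u0,v0=proj(m,g-[0,0,.05]); K=np.zeros_like(hh); a,b,c,d=[int(max(0,x)) for x in (v0-110,v0+110,u0-110,u0+110)]; K[a:b,c:d]=k[a:b,c:d]
        q,l,S,C=cv2.connectedComponentsWithStats(K); out.append((nm,[(C[i].round(1).tolist(),S[i].tolist()) for i in range(1,q) if S[i,4]>15]))
    print(n,'expect grasp',np.round(proj(m,g)),'foot',np.round(proj(m,g-[0,0,.121])),out)
E
python3 tube.py
```

```text
{'time_s': 6.4, 'ee_pos': [0.4604, -0.2367, 0.2909], 'eef_rot': [3.1397, 0.7774, 2.938], 'force': [0.6505, -0.727, -0.6104], 'grip_width': 0.0152, 'grip_force': 40.3072}
grasp [ 0.4473 -0.234   0.3045] toolz [ 0.687 -0.14  -0.713]
top expect grasp [464. 277.] foot [443. 282.] [('orange', [([444.7, 278.4], [442, 274, 6, 9, 39])]), ('blue', [([468.7, 271.0], [461, 263, 17, 17, 228]), ([441.1, 278.0], [438, 271, 10, 14, 49]), ([487.3, 300.3], [486, 297, 4, 7, 17]), ([431.9, 339.3], [429, 338, 7, 4, 19])])]
scene expect grasp [409. 169.] foot [400. 233.] [('orange', [([405.5, 204.1], [399, 179, 15, 50, 436]), ([422.5, 301.6], [412, 294, 20, 13, 141])]), ('blue', [([298.5, 219.9], [295, 202, 12, 36, 125]), ([401.4, 232.3], [395, 225, 14, 14, 112]), ([433.2, 292.6], [425, 284, 17, 18, 181])])]
```

Run:
```python
from h import *
T=ctrl.camera_model('top');S=ctrl.camera_model('scene')
l,e=meet(ray(T,441.1,278),ray(S,401.4,232.3));print('low cap',l.round(4),e)
u=onz(T,468.7,271,l[2]+.13);print('upper at z+.13',u.round(4), 'mid xy',((l+u)/2).round(4))
print('orange',meet(ray(T,444.7,278.4),ray(S,405.5,204.1)))
go(np.array(ctrl.get_obs()['ee_pos'])+[.605-l[0],-.109-l[1],0],ctrl.get_obs()['eef_rot'])
go(np.array(ctrl.get_obs()['ee_pos'])+[0,0,-.1],ctrl.get_obs()['eef_rot'])
```

```text
low cap [ 0.4543 -0.2325  0.1799] [0.000712157385780695, 0.0007121573857807508]
upper at z+.13 [ 0.4557 -0.2394  0.3099] mid xy [ 0.455  -0.236   0.2449]
orange (array([ 0.45244956, -0.2290895 ,  0.23543373]), [0.004995848788600348, 0.0049958487886004])
now [ 0.4611 -0.2367  0.2913] [3.141 0.778 2.941] | shift [-0.0876  0.1511  0.0864] turn [0. 0. 0.]
now [ 0.4611 -0.2367  0.2913] [3.141 0.778 2.941] | shift [ 0.0702 -0.      0.0712] turn [0. 0. 0.]
```

Request:
jog_arm --pt "-0.0175 0.0302 0.0173 0 0 0 -1" --pt "-0.0175 0.0302 0.0173 0 0 0 -1" --pt "-0.0175 0.0302 0.0173 0 0 0 -1" --pt "-0.0175 0.0302 0.0173 0 0 0 -1" --pt "-0.0175 0.0302 0.0173 0 0 0 -1"

```text
time_s: 7.0
ee_pos: [0.6133, -0.1113, 0.291]
eef_rot: [-3.141, 0.78, 2.941]
force: [0.5, -1.7, -0.2]
grip_width: 0.0156
grip_force: 40.3
```

Request:
jog_arm --pt "0 0 0 0 0 0 -1" --pt "0 0 0 0 0 0 -1" --pt "0 0 0 0 0 0 -1"

```text
time_s: 7.3
ee_pos: [0.6111, -0.1133, 0.2905]
eef_rot: [-3.141, 0.779, 2.941]
force: [0.4, -0.4, -0.0]
grip_width: 0.0155
grip_force: 40.3
```

```bash
python3 tube.py
python3 - <<'E'
from h import *
T=ctrl.camera_model('top');S=ctrl.camera_model('scene')
for c in ((.605,-.109),(.588,-.133)): print('cell at foot height',proj(T,[*c,.17]),proj(S,[*c,.17]))
E
```

```text
{'time_s': 7.3, 'ee_pos': [0.6111, -0.1133, 0.2905], 'eef_rot': [-3.1414, 0.7793, 2.941], 'force': [0.4447, -0.3569, -0.0318], 'grip_width': 0.0155, 'grip_force': 40.3034}
grasp [ 0.598  -0.1107  0.304 ] toolz [ 0.689 -0.14  -0.711]
top expect grasp [370. 170.] foot [364. 191.] [('orange', [([368.4, 176.9], [364, 169, 12, 16, 108])]), ('blue', [([372.6, 161.7], [366, 153, 15, 18, 198]), ([286.9, 213.1], [281, 211, 11, 6, 28]), ([280.7, 236.2], [264, 213, 35, 35, 280])])]
scene expect grasp [374. 109.] foot [369. 169.] [('orange', [([372.6, 139.3], [367, 114, 12, 50, 363])]), ('blue', [([370.4, 168.2], [365, 163, 11, 10, 77]), ([286.9, 222.3], [272, 202, 35, 36, 585])])]
cell at foot height [362.54645904989525, 188.37734326635325] [369.3453168134688, 172.37630790068997]
cell at foot height [377.1464252524085, 198.222837082268] [377.381372628878, 180.28696782471266]
```

View pics/t_scene.png

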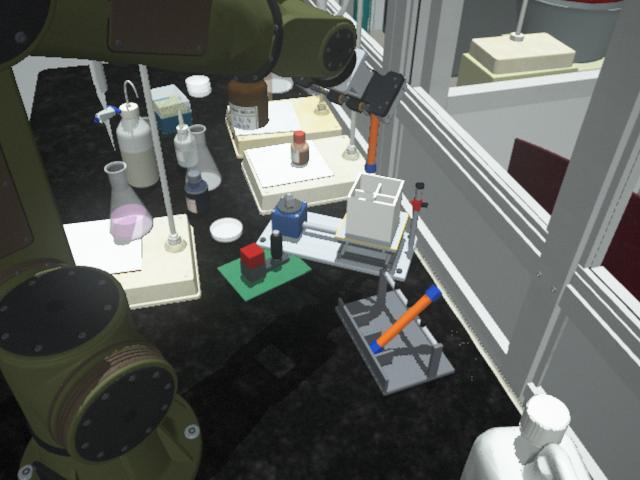

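Request:
jog_arm --pt "0.0133 0 0.0135 0 0 0 -1" --pt "0.0133 0 0.0135 0 0 0 -1" --pt "0.0133 0 0.0135 0 0 0 -1" --pt "0.0133 0 0.0135 0 0 0 -1" --pt "0.0133 0 0.0135 0 0 0 -1"

```text
time_s: 7.9
ee_pos: [0.611, -0.1139, 0.1955]
eef_rot: [-3.141, 0.781, 2.94]
force: [-0.6, 0.3, -0.5]
grip_width: 0.0154
grip_force: 40.3
```

Request:
jog_arm --pt "0 0 0 0 0 0 -1" --pt "0 0 0 0 0 0 -1"

```text
time_s: 8.1
ee_pos: [0.6114, -0.1136, 0.1965]
eef_rot: [-3.142, 0.78, 2.94]
force: [0.5, 0.5, 0.2]
grip_width: 0.0152
grip_force: 40.3
```

```bash
python3 tube.py
```

```text
{'time_s': 8.1, 'ee_pos': [0.6114, -0.1136, 0.1965], 'eef_rot': [-3.1415, 0.7804, 2.9405], 'force': [0.5483, 0.4701, 0.2029], 'grip_width': 0.0152, 'grip_force': 40.3052}
grasp [ 0.5983 -0.1109  0.21  ] toolz [ 0.689 -0.141 -0.711]
top expect grasp [366. 186.] foot [361. 203.] [('orange', [([363.5, 193.3], [359, 186, 11, 15, 91])]), ('blue', [([367.4, 179.0], [362, 171, 12, 17, 158]), ([282.4, 232.3], [264, 211, 35, 37, 344])])]
scene expect grasp [370. 156.] foot [366. 209.] [('orange', [([369.3, 178.9], [366, 167, 8, 25, 159])]), ('blue', [([286.9, 222.2], [272, 202, 35, 36, 585]), ([432.5, 286.0], [429, 284, 8, 4, 20])])]
```

Request:
jog_arm --pt "0 0 0 0 0 0 -0.6" --pt "0 0 0 0 0 0 -0.3" --pt "0 0 0 0 0 0 -0.3" --pt "0 0 0 0 0 0 -0.3"

```text
time_s: 8.6
ee_pos: [0.6115, -0.113, 0.196]
eef_rot: [-3.142, 0.78, 2.941]
force: [-0.7, -0.3, 0.7]
grip_width: 0.0323
grip_force: 0.0
```

Request:
jog_arm --pt "0 0 -0.02 0 0 0 -0.3" --pt "0 0 -0.03 0 0 0 -0.3" --pt "0 0 -0.03 0 0 0 -0.3" --pt "-0.03 0 -0.04 0 0 0 -0.3" --pt "-0.03 0 -0.04 0 0 0 -0.3"

```text
time_s: 9.1
ee_pos: [0.5418, -0.0989, 0.3531]
eef_rot: [-3.141, 0.779, 2.941]
force: [1.0, 0.5, -0.6]
grip_width: 0.0331
grip_force: 0.0
```

Run:
```python
from h import *
im,_=snap('top');a=im[140:260,320:440]
im2,_=snap('scene');b=im2[140:260,320:440]
cv2.imwrite('pics/c3.png',cv2.resize(np.hstack([a,b]),None,fx=3,fy=3,interpolation=cv2.INTER_CUBIC)[:,:,::-1])
o=st();go([.4038,-.3019,.28],[np.pi,0,2.44])
```

```text
{'time_s': 9.2, 'ee_pos': [0.5435, -0.0992, 0.3597], 'eef_rot': [-3.1404, 0.7911, 2.9422], 'force': [0.6505, -0.0983, -0.0511], 'grip_width': 0.0328, 'grip_force': 0.0}
now [ 0.5435 -0.0992  0.3597] [-3.14   0.791  2.942] | shift [ 0.1247 -0.2264 -0.0126] turn [0.197 0.774 0.475]
```

View pics/c3.png

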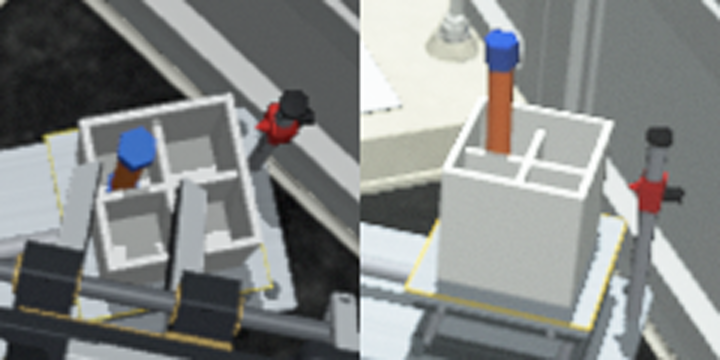

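Request:
jog_arm --pt "0 0 0 0 0.13 0 0" --pt "0 0 0 0 0.13 0 0" --pt "0 0 0 0 0.13 0 0" --pt "0 0 0 0 0.13 0 0" --pt "0 0 0 0 0.13 0 0"

```text
time_s: 9.7
ee_pos: [0.543, -0.0991, 0.3519]
eef_rot: [-3.142, 0.126, 2.941]
force: [-1.0, -0.2, 0.1]
grip_width: 0.0469
grip_force: 0.0
```

Request:
jog_arm --pt "0 0 0 0 0.13 0 0" --pt "0 0 0 0 0 0.125 0" --pt "0 0 0 0 0 0.125 0" --pt "0 0 0 0 0 0.125 0" --pt "0 0 0 0 0 0.125 0"

```text
time_s: 10.2
ee_pos: [0.5431, -0.0991, 0.351]
eef_rot: [-3.141, -0.001, 2.436]
force: [-0.1, -0.5, 1.1]
grip_width: 0.047
grip_force: 0.0
```

Request:
jog_arm --pt "-0.005 -0.049 0 0 0 0 0" --pt "-0.005 -0.049 0 0 0 0 0" --pt "-0.005 -0.049 0 0 0 0 0" --pt "-0.005 -0.049 0 0 0 0 0" --pt "-0.005 -0.049 0 0 0 0 0"

```text
time_s: 10.7
ee_pos: [0.4029, -0.3039, 0.3513]
eef_rot: [3.141, -0.0, 2.442]
force: [2.0, -0.5, 0.1]
grip_width: 0.047
grip_force: 0.0
```

Request:
jog_arm --pt "0 0 0.04 0 0 0 0" --pt "0 0 0.04 0 0 0 0" --pt "0 0 0.04 0 0 0 0" --pt "0 0 0 0 0 0 0" --pt "0 0 0 0 0 0 0"

```text
time_s: 11.2
ee_pos: [0.4044, -0.3027, 0.2327]
eef_rot: [3.142, 0.0, 2.441]
force: [0.4, -0.1, 0.9]
grip_width: 0.047
grip_force: 0.0
```

Run:
```python
from h import *
st(); im,m=snap('wrist','w2.png')
print(proj(m,(.4038,-.3019,.1025),True)); H=cv2.cvtColor(im,cv2.COLOR_RGB2HSV);hh,s,v=cv2.split(H)
for k in ((hh>5)&(hh<20)&(s>150)&(v>80)),((hh>100)&(hh<130)&(s>120)&(v>50)):
    k=k.astype(np.uint8);k[:100]=0;k[340:]=0;k[:,420:]=0;q,l,S,C=cv2.connectedComponentsWithStats(k);print([(C[i].round(1),S[i].tolist()) for i in range(1,q) if S[i,4]>60])
for d in (-66,0,66): print(d,proj(m,np.array((.379,-.281,.07))+d/1e3*np.array([.54,-.455,.707]),True))
go([.4038,-.3019,.088],[np.pi,0,2.44])
```

```text
{'time_s': 11.2, 'ee_pos': [0.4044, -0.3027, 0.2327], 'eef_rot': [3.1416, 0.0001, 2.4415], 'force': [0.3588, -0.087, 0.9426], 'grip_width': 0.047, 'grip_force': 0.0}
[325.32008365217854, 234.26716458019672]
[(array([324.8, 194.7]), [316, 144, 19, 99, 1593])]
[(array([324.9, 138.4]), [316, 130, 19, 23, 267]), (array([324.6, 256.1]), [313, 241, 24, 31, 675])]
-66 [325.21485410845406, 141.91266087817428]
0 [325.27785603358956, 191.88140165187497]
66 [325.3428414017329, 254.9041926198451]
now [ 0.4048 -0.3029  0.2337] [-3.142e+00  2.000e-03  2.442e+00] | shift [1.800e-03 1.000e-04 1.456e-01] turn [-0.     0.002  0.002]
```

Tube R is confirmed; descend and grip, then lift, turn and tilt.

Request:
jog_arm --pt "0 0 0.04 0 0 0 0" --pt "0 0 0.04 0 0 0 0" --pt "0 0 0.04 0 0 0 0" --pt "0 0 0.024 0 0 0 0" --pt "0 0 0 0 0 0 0"

```text
time_s: 11.75
ee_pos: [0.4041, -0.3024, 0.087]
eef_rot: [3.142, -0.002, 2.441]
force: [0.0, -0.1, 0.6]
grip_width: 0.0467
grip_force: 0.0
```

Request:
jog_arm --pt "0 0 0 0 0 0 -0.7" --pt "0 0 0 0 0 0 -1" --pt "0 0 0 0 0 0 -1" --pt "0 0 0 0 0 0 -1" --pt "0 0 0 0 0 0 -1" --squeeze 40

```text
time_s: 12.25
ee_pos: [0.4044, -0.3027, 0.0883]
eef_rot: [-3.142, 0.001, 2.441]
force: [0.6, -1.0, 1.7]
grip_width: 0.0153
grip_force: 38.6
```

Request:
jog_arm --pt "0 0 -0.03 0 0 0 -1" --pt "0 0 -0.045 0 0 0 -1" --pt "0 0 -0.045 0 0 0 -1" --pt "0 0 -0.045 0 0 0 -1" --pt "0 0 -0.035 0 0 0 -1"

```text
time_s: 12.75
ee_pos: [0.4041, -0.3025, 0.2907]
eef_rot: [-3.142, 0.002, 2.441]
force: [1.3, -0.5, -1.2]
grip_width: 0.0156
grip_force: 40.3
```

Request:
jog_arm --pt "0 0 0 0 0 -0.12 -1" --pt "0 0 0 0 0 -0.12 -1" --pt "0 0 0 0 0 -0.12 -1" --pt "0 0 0 0 0 -0.1 -1" --pt "0 0 0 0 0 0 -1"

```text
time_s: 13.25
ee_pos: [0.4041, -0.3025, 0.2878]
eef_rot: [3.142, -0.0, 2.903]
force: [0.3, 0.9, -1.0]
grip_width: 0.0153
grip_force: 40.3
```

Request:
jog_arm --pt "0 0 0 0 -0.13 0 -1" --pt "0 0 0 0 -0.13 0 -1" --pt "0 0 0 0 -0.13 0 -1" --pt "0 0 0 0 -0.13 0 -1" --pt "0 0 0 0 -0.13 0 -1"

```text
time_s: 13.75
ee_pos: [0.4039, -0.3027, 0.2885]
eef_rot: [3.141, 0.656, 2.897]
force: [1.2, 0.3, 0.0]
grip_width: 0.0156
grip_force: 40.2
```

Request:
jog_arm --pt "0 0 0 0 -0.13 0 -1" --pt "0 0 0 0 0 0 -1" --pt "0 0 0 0 0 0 -1"

```text
time_s: 14.05
ee_pos: [0.4136, -0.2927, 0.2969]
eef_rot: [-3.137, 0.76, 2.886]
force: [-0.2, 0.8, -0.0]
grip_width: 0.0152
grip_force: 40.2
```

```bash
python3 tube.py
```

```text
{'time_s': 14.05, 'ee_pos': [0.4136, -0.2927, 0.2969], 'eef_rot': [-3.1374, 0.7603, 2.886], 'force': [-0.2238, 0.7685, -0.0157], 'grip_width': 0.0152, 'grip_force': 40.2195}
grasp [ 0.401  -0.2893  0.3106] toolz [ 0.666 -0.178 -0.725]
top expect grasp [508. 312.] foot [480. 311.] [('orange', [([486.0, 309.7], [480, 304, 13, 11, 95])]), ('blue', [([514.8, 307.9], [506, 300, 19, 17, 256]), ([479.1, 309.2], [475, 303, 12, 14, 66])])]
scene expect grasp [435. 192.] foot [423. 258.] [('orange', [([368.3, 185.0], [365, 180, 8, 11, 76]), ([429.1, 228.9], [421, 204, 18, 50, 484])]), ('blue', [([423.1, 258.1], [416, 249, 16, 16, 137])])]
```

Run:
```python
from h import *
T=ctrl.camera_model('top');S=ctrl.camera_model('scene')
l,e=meet(ray(T,479.1,309.2),ray(S,423.1,258.1));print('low cap',l.round(4),e)
u=onz(T,514.8,307.9,l[2]+.13);print('upper at z+.13',u.round(4))
o=ctrl.get_obs();print(np.round(o['qpos'],3))
go(np.array(o['ee_pos'])+[.571-l[0],-.157-l[1],.185-l[2]],[np.pi,.785,2.92])
```

```text
low cap [ 0.404  -0.288   0.1874] [6.469919928534574e-05, 6.469919928528486e-05]
upper at z+.13 [ 0.4062 -0.2954  0.3174]
[-0.917 -0.213  2.016  0.628  0.797 -2.553]
now [ 0.414  -0.293   0.2968] [-3.137  0.761  2.887] | shift [-0.0915  0.1693  0.0896] turn [-0.028 -0.024 -0.024]
```

Request:
jog_arm --pt "-0.0183 0.0338 0.018 0 0 0 -1" --pt "-0.0183 0.0338 0.018 0 0 0 -1" --pt "-0.0183 0.0338 0.018 0 0 0 -1" --pt "-0.0183 0.0338 0.018 0 0 0 -1" --pt "-0.0183 0.0338 0.018 0 0 0 -1"

```text
time_s: 14.65
ee_pos: [0.5831, -0.1609, 0.2943]
eef_rot: [-3.137, 0.762, 2.887]
force: [-0.9, -1.7, 0.1]
grip_width: 0.0155
grip_force: 40.2
```

Request:
jog_arm --pt "0 0 0 0 0 0 -1" --pt "0 0 0 0 0 0 -1" --pt "0 0 0 0 0 0 -1"

```text
time_s: 14.95
ee_pos: [0.5808, -0.1629, 0.294]
eef_rot: [-3.137, 0.761, 2.885]
force: [-0.2, 0.1, -0.3]
grip_width: 0.0153
grip_force: 40.2
```

```bash
python3 tube.py;  python3 - <<'E'
from h import *
T=ctrl.camera_model('top');S=ctrl.camera_model('scene')
print('target cap',proj(T,[.571,-.157,.185]),proj(S,[.571,-.157,.185]))
E
```

```text
{'time_s': 14.95, 'ee_pos': [0.5808, -0.1629, 0.294], 'eef_rot': [-3.1375, 0.7614, 2.8847], 'force': [-0.2229, 0.0695, -0.3493], 'grip_width': 0.0153, 'grip_force': 40.2169}
grasp [ 0.5681 -0.1595  0.3078] toolz [ 0.666 -0.179 -0.724]
top expect grasp [407. 190.] foot [395. 208.] [('orange', [([363.4, 190.8], [360, 187, 9, 8, 52]), ([404.6, 195.0], [402, 190, 8, 12, 43])]), ('blue', [([366.6, 179.6], [361, 172, 13, 16, 158]), ([410.0, 182.9], [403, 175, 17, 18, 216]), ([293.9, 230.3], [291, 213, 8, 31, 117])])]
scene expect grasp [394. 121.] foot [387. 182.] [('orange', [([390.9, 152.2], [385, 126, 13, 52, 401]), ([369.4, 175.1], [365, 160, 10, 31, 210])]), ('blue', [([372.1, 152.3], [367, 146, 11, 14, 126]), ([387.2, 181.6], [382, 175, 12, 12, 87]), ([290.8, 223.3], [281, 202, 26, 36, 422])])]
target cap [393.01392420976254, 206.28121344368344] [386.49095302130564, 181.61864922331324]
```

Request:
jog_arm --pt "0.0135 0 0.0142 0 0 0 -1" --pt "0.0135 0 0.0142 0 0 0 -1" --pt "0.0135 0 0.0142 0 0 0 -1" --pt "0.0135 0 0.0142 0 0 0 -1" --pt "0.0135 0 0.0142 0 0 0 -1"

```text
time_s: 15.55
ee_pos: [0.5807, -0.1636, 0.1959]
eef_rot: [-3.138, 0.763, 2.883]
force: [0.5, 0.1, -0.2]
grip_width: 0.0151
grip_force: 40.2
```

Request:
jog_arm --pt "0 0 0 0 0 0 -1" --pt "0 0 0 0 0 0 -0.6" --pt "0 0 0 0 0 0 -0.3" --pt "0 0 0 0 0 0 -0.3" --pt "0 0 0 0 0 0 -0.3"

```text
time_s: 16.05
ee_pos: [0.5815, -0.1627, 0.1971]
eef_rot: [-3.138, 0.764, 2.885]
force: [-0.7, 0.2, -0.3]
grip_width: 0.0325
grip_force: 0.0
```

Request:
jog_arm --pt "0 0 -0.02 0 0 0 -0.3" --pt "0 0 -0.03 0 0 0 -0.3" --pt "0 0 -0.03 0 0 0 -0.3" --pt "-0.03 0 -0.04 0 0 0 -0.3" --pt "-0.03 0 -0.04 0 0 0 -0.3"

```text
time_s: 16.55
ee_pos: [0.5154, -0.1447, 0.3553]
eef_rot: [-3.138, 0.762, 2.884]
force: [1.9, -1.1, -0.4]
grip_width: 0.0326
grip_force: 0.0
```

Request:
jog_arm --pt "0 0 -0.04 0 0.13 0 0.4" --pt "0 0 -0.04 0 0.13 0 0.4" --pt "0 0 -0.04 0 0.13 0 0.4" --pt "0 0 0 0 0.13 0 0.4" --pt "0 0 0 0 0.13 0 0.4"

```text
time_s: 17.05
ee_pos: [0.4537, -0.1279, 0.4428]
eef_rot: [-3.139, 0.145, 2.884]
force: [-0.4, -0.0, -0.4]
grip_width: 0.0652
grip_force: 0.0
```

Run:
```python
from h import *
o=st();print(np.round(o['qpos'],3))
im,_=snap('top');a=im[140:350,240:440]
im2,_=snap('scene');b=im2[140:350,240:440]
cv2.imwrite('pics/c4.png',cv2.resize(np.hstack([a,b]),None,fx=2,fy=2,interpolation=cv2.INTER_CUBIC)[:,:,::-1])
```

```text
{'time_s': 17.05, 'ee_pos': [0.4537, -0.1279, 0.4428], 'eef_rot': [-3.139, 0.1445, 2.8838], 'force': [-0.3816, -0.015, -0.4148], 'grip_width': 0.0652, 'grip_force': 0.0}
[-0.359 -0.032  1.366  0.012  1.664 -1.67 ]
```

View pics/c4.png

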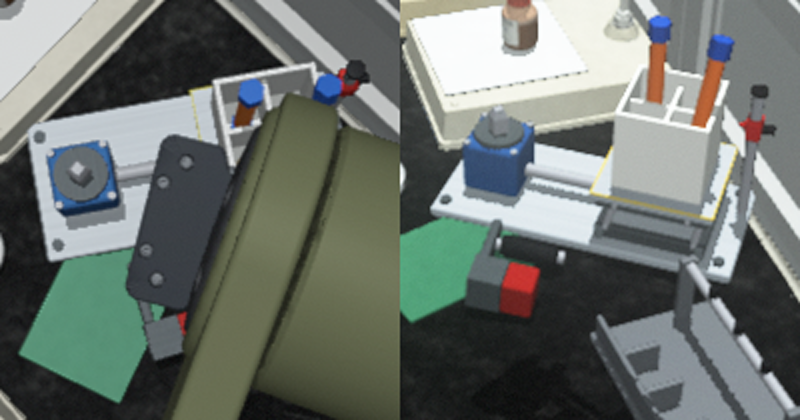

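Request:
jog_arm --pt "0 0 0 0 0.145 0 0.4" --pt "0.02 -0.04 0 0 0 0 0.4" --pt "0.02 -0.04 0 0 0 0 0.4" --pt "0.02 -0.04 0 0 0 0 0.4" --pt "0 0 0 0 0 0 0.4"

```text
time_s: 17.65
ee_pos: [0.363, -0.2312, 0.441]
eef_rot: [-3.138, 0.004, 2.879]
force: [0.0, -0.4, -0.4]
grip_width: 0.0658
grip_force: 0.0
```

Run:
```python
from h import *
o=st();im,m=snap('wrist','w3.png');snap('top','t3.png');a=cv2.imread('pics/t3.png');s,_=snap('scene','s3.png')
np.save('w3.npy',np.array([*np.ravel(m['rvec']),*np.ravel(m['tvec'])]))
w=im[:,:,::-1]
c=cv2.resize(s[200:320,200:340,::-1],(560,480),interpolation=cv2.INTER_CUBIC)
cv2.imwrite('pics/c5.png',np.hstack([cv2.resize(a[240:360,230:330],(240,288),interpolation=cv2.INTER_CUBIC),cv2.resize(c,(336,288))]))
```

```text
{'time_s': 17.65, 'ee_pos': [0.363, -0.2312, 0.441], 'eef_rot': [-3.1379, 0.0037, 2.8791], 'force': [0.0027, -0.3743, -0.3675], 'grip_width': 0.0658, 'grip_force': 0.0}
```

View pics/w3.png

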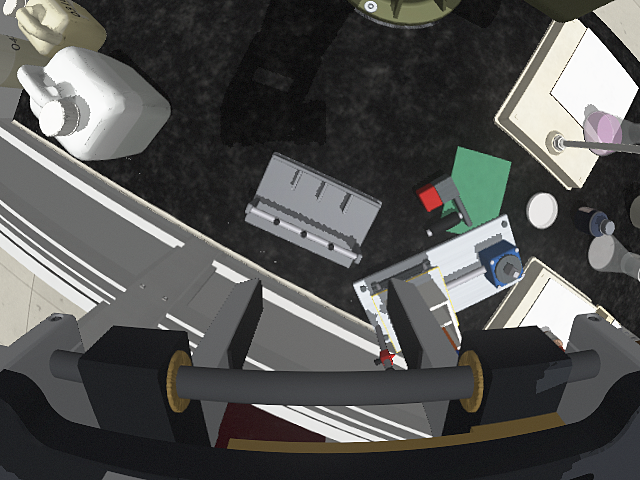

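View pics/c5.png

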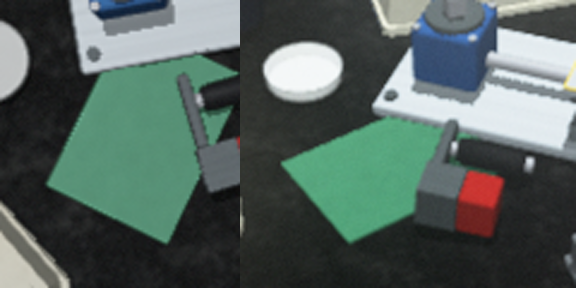

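```bash
cat > cr.py <<'E'
from h import *
import sys
T=ctrl.camera_model('top');S=ctrl.camera_model('scene')
def red(im,roi):
    H=cv2.cvtColor(im,cv2.COLOR_BGR2HSV);h,s,v=cv2.split(H);k=((h<8)|(h>172))&(s>130)&(v>50)
    z=np.zeros_like(v);x0,y0,x1,y1=roi;z[y0:y1,x0:x1]=(v*k)[y0:y1,x0:x1];return z
for n,m,roi in (('t3',T,(270,260,380,350)),('s3',S,(230,230,340,310))):
    v=red(cv2.imread('pics/%s.png'%n),roi);print(n,np.histogram(v[v>0],bins=range(50,260,15))[0])
    for lo in (50,):
        ys,xs=np.nonzero(v>=lo); r=cv2.minAreaRect(np.c_[xs,ys].astype(np.float32));print(r,len(xs))
        for y in range(ys.min(),ys.max()+1): print(y,xs.min(),''.join(' ' if a==0 else chr(ord('a')+int(a)//20) for a in v[y,xs.min():xs.max()+1]))
E
python3 cr.py
```

```text
t3 [ 14   7   8   5   5   8  26 208  21   0   0   0   0]
((338.2500305175781, 303.25), (19.606117248535156, 15.495158195495605), 71.56504821777344) 302
293 329           cdee      
294 329        ddfhhhhe     
295 329    cdeghhhiiiig     
296 329  dehhhiiiiiiiihc    
297 329 ghhiiiiiiiiiiihe    
298 329 hiiiiiiiiiiiiiig    
299 329 hiiiiiiiiiiiiiigc   
300 329  iiiiiiiiiiiiiihe   
301 329  hiiiiiiiiiiiiiig   
302 329  hiiiiiiiiiiiiiigc  
303 329   iiiiiiiiiiiiiihd  
304 329   hiiiiiiiiiiiiiig  
305 329   hiiiiiiiiiiiiiih  
306 329   giiiiiiiiiiiiiihd 
307 329    hiiiiiiiiiiiiihf 
308 329    hiiiiiiiiiiiiiihc
309 329    hiiiiiiiiiiiiiihc
310 329     hiiiiiiiiiiihhf 
311 329     hiiiiiiihhhgdd  
312 329     hiiiihhgfdc     
313 329      hhhgedc        
314 329      fed            
s3 [  1  18  23  89  78  15  10  18  15  41 120   0   0]
((299.0000305175781, 284.5), (17.062103271484375, 25.691213607788086), 11.309932708740234) 428
271 290      gig            
272 290      jkjjiiig       
273 290     hjkkjkkkjiiigf  
274 290     ijkkkkkkkkkkjiif
275 290    hjkkkkkkkkkkkkkjg
276 290    ikkkkkkkkkkkkkkjg
277 290    ijkkkkkkkkkkkkjif
278 290   hjkkkkkkkkkkkkkjhe
279 290   ijkkkkkkkkkkkkkjg 
280 290   jjkkkkkkkkkkkkjig 
281 290  hjkjkjkkkkkkkkkjie 
282 290  hjjjjkjkkkkkkkkjge 
283 290  giijjjjjjkkkkkkjgd 
284 290  fgghhiiijjjjjkjif  
285 290  fffffgghhhiijjjge  
286 290  fffffffffggghhhfd  
287 290 efffffffffffffgfed  
288 290 efffffffffffffffed  
289 290  fffffffffffffffe   
290 290 effffffffffffffee   
291 290 effffffffffffffed   
292 290 effffffffffffffed   
293 290 effffffffffffffe    
294 290 effffffffffffffe    
295 290 defffffffffffffd    
296 290   ddeefffffffffd    
297 290       dddeefffec    
298 290            dddd
```

Run:
```python
import cv2,numpy as np
a=cv2.imread('pics/t3.png')[265:335,280:370];b=cv2.imread('pics/s3.png')[235:305,225:315]
cv2.imwrite('pics/c6.png',np.vstack([cv2.resize(a,None,fx=4,fy=4,interpolation=cv2.INTER_CUBIC),cv2.resize(b,None,fx=4,fy=4,interpolation=cv2.INTER_CUBIC)]))
```

```text
(no output)
```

View pics/c6.png

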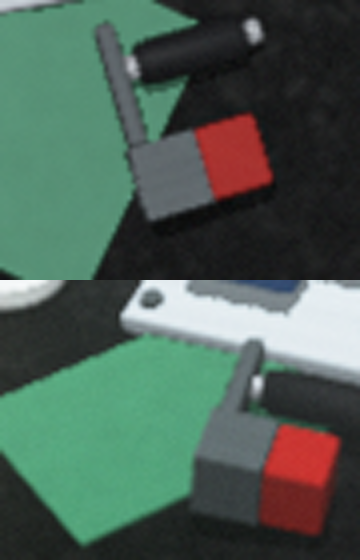

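Run:
```python
from h import *
T=ctrl.camera_model('top');S=ctrl.camera_model('scene')
c=lambda x,y:(280+x/4-.4,265+y/4-.4)
P=[]
for n,t,s in (('FL',c(197,128),(295,271.3)),('FR',c(252,115),(307.3,274.3)),('NR',c(272,183),(305.5,286.8)),('NL',c(213,200),(291,283.5))):
    p,e=meet(ray(T,*t),ray(S,*s));P.append(p);print(n,p.round(4),round(max(e),4))
P=np.array(P);print('red face c',P.mean(0).round(4))
q=np.array([onz(T,*c(*a),.037) for a in ((131,146),(252,115),(272,183),(150,220))]);print(q.round(4));
ax=(q[1]+q[2]-q[0]-q[3])[:2];ax/=np.linalg.norm(ax);print('hub axis (foot->top)',ax,np.arctan2(ax[1],ax[0]),'size',np.linalg.norm(q[1]-q[0]),np.linalg.norm(q[2]-q[1]))
print('grip tip',meet(ray(T,*c(256,27)),ray(S,225+0,235))[0], onz(T,*c(256,27),.018), 'arm end',onz(T,*c(103,28),.03))
F=q[:,:2].mean(0);print('hub mid',F,'45mm pt',F+ax*.014)
```

```text
FL [ 0.4279 -0.0502  0.0326] 0.0014
FR [ 0.4331 -0.0751  0.0323] 0.0029
NR [ 0.4021 -0.0862  0.0316] 0.0006
NL [ 0.3949 -0.0589  0.0331] 0.0003
red face c [ 0.4145 -0.0676  0.0324]
[[ 0.4203 -0.0201  0.037 ]
 [ 0.4345 -0.0775  0.037 ]
 [ 0.4025 -0.0865  0.037 ]
 [ 0.3856 -0.0289  0.037 ]]
hub axis (foot->top) [ 0.26089157 -0.96536811] -1.3068506799235518 size 0.05910994632270822 0.03321943665982648
grip tip [ 0.41133882 -0.01461719  0.13887982] [ 0.47754356 -0.08044361  0.018     ] arm end [ 0.47673239 -0.00659691  0.03      ]
hub mid [ 0.41071953 -0.05324012] 45mm pt [ 0.41437202 -0.06675528]
```

Request:
jog_arm --pt "0 0 0 0 0 0.13 0" --pt "0 0 0 0 0 0.13 0" --pt "0 0 0 0 0 0.13 0" --pt "0 0 0 0 0 0.13 0" --pt "0 0 0 0 0 0.13 0"

```text
time_s: 18.3
ee_pos: [0.3664, -0.2276, 0.4406]
eef_rot: [-3.141, 0.002, 2.231]
force: [0.4, 0.1, -0.1]
grip_width: 0.0472
grip_force: 0.0
```

Request:
jog_arm --pt "0 0 0 0 0 0.13 0" --pt "0 0 0 0 0 0.13 0" --pt "0 0 0 0 0 0.134 0"

```text
time_s: 18.6
ee_pos: [0.3665, -0.2275, 0.4406]
eef_rot: [3.141, 0.003, 1.837]
force: [0.3, -0.0, 0.8]
grip_width: 0.0472
grip_force: 0.0
```

Request:
jog_arm --pt "0.028 0.041 0 0 0 0 0" --pt "0.028 0.041 0 0 0 0 0" --pt "0.028 0.041 0 0 0 0 0" --pt "0.028 0.041 0 0 0 0 0" --pt "0.028 0.041 0 0 0 0 0"

```text
time_s: 19.1
ee_pos: [0.5272, -0.0356, 0.4403]
eef_rot: [3.141, 0.002, 1.842]
force: [0.2, -1.4, 0.2]
grip_width: 0.0467
grip_force: 0.0
```

Request:
jog_arm --pt "0 0 0.04 0 0 0 0" --pt "0 0 0.04 0 0 0 0" --pt "0 0 0.04 0 0 0 0" --pt "0 0 0 0 0 0 0"

```text
time_s: 19.5
ee_pos: [0.5248, -0.0377, 0.3156]
eef_rot: [-3.134, -0.001, 1.842]
force: [-0.1, 0.5, -0.1]
grip_width: 0.0469
grip_force: 0.0
```

Run:
```python
from h import *
o=st();print(np.round(o['qpos'],3));im,m=snap('wrist','w4.png')
np.savez('w4.npz',**{k:np.array(m[k]) for k in m})
for p in ((.5566,.038,.099),(.4145,-.067,.0175),(.6345,-.1916,.11)): print(np.round(proj(m,p,True),1))
u,v=[int(x) for x in proj(m,(.5566,.038,.085),True)]
cv2.imwrite('pics/c7.png',np.hstack([cv2.resize(im[max(v-40,0):v+40,u-40:u+40,::-1],(480,480),interpolation=cv2.INTER_CUBIC)])); print('crop',u-40,max(v-40,0))
```

```text
{'time_s': 19.5, 'ee_pos': [0.5248, -0.0377, 0.3156], 'eef_rot': [-3.1343, -0.0013, 1.8421], 'force': [-0.1166, 0.4935, -0.0803], 'grip_width': 0.0469, 'grip_force': 0.0}
[-0.14   0.191  1.404 -0.002  1.554 -0.412]
[374.6 157.1]
[240.4 203.9]
[378.7 361.5]
crop 332 116
```

View pics/c7.png

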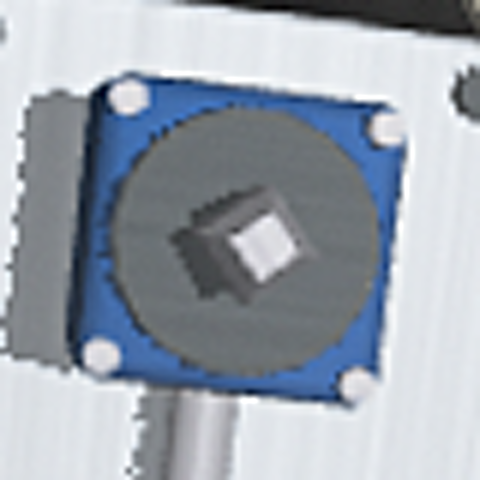

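```bash
cat > shaft.py <<'E'
from h import *
m=dict(np.load('w4.npz'));im=cv2.imread('pics/w4.png')[116:196,332:412]
big=cv2.resize(im,None,fx=8,fy=8,interpolation=cv2.INTER_CUBIC);g=cv2.cvtColor(big,cv2.COLOR_BGR2GRAY)
k=np.zeros_like(g);k[250:420,350:540]=(g[250:420,350:540]>165)
c=max(cv2.findContours(k,0,1)[0],key=cv2.contourArea);r=cv2.minAreaRect(c);print(r,cv2.contourArea(c))
def w(b,z): return onz(m,332+(b[0]+.5)/8-.5,116+(b[1]+.5)/8-.5,z,True)
q=np.array([w(b,.1) for b in cv2.boxPoints(r)]);print(q.round(4));
for i in range(4):
    d=q[i]-q[i-1];print(np.linalg.norm(d).round(4),(np.arctan2(d[1],d[0])%(np.pi/2)).round(3))
print('shaft top',q.mean(0))
# collar: grey disc inside blue gearbox
hsv=cv2.cvtColor(big,cv2.COLOR_BGR2HSV);blue=((hsv[...,0]>95)&(hsv[...,0]<125)&(hsv[...,1]>120)).astype(np.uint8)
cs,hi=cv2.findContours(blue,cv2.RETR_CCOMP,1)
hole=max([x for x,y in zip(cs,hi[0]) if y[3]>=0],key=cv2.contourArea);e=cv2.fitEllipse(hole);print('collar',e,w(e[0],.073))
pts=np.array([w(p[0],.073) for p in hole]);(a,b),rad=cv2.minEnclosingCircle(pts[:,:2].astype(np.float32)*1000);print(a,b,rad)
print('moved ptr of two views shaft', meet(ray(m,332+(r[0][0]+.5)/8-.5,116+(r[0][1]+.5)/8-.5,True),ray(ctrl.camera_model('top'),280-.4,224.75-.4)))
E
python3 shaft.py
```

```text
((372.9999694824219, 328.9999694824219), (45.99999237060547, 87.99998474121094), 0.0) 2570.5
[[0.5588 0.033  0.1   ]
 [0.5555 0.0443 0.1   ]
 [0.5613 0.0461 0.1   ]
 [0.5647 0.0348 0.1   ]]
0.0062 0.293
0.0118 0.286
0.0062 0.295
0.0118 0.288
shaft top [0.56006428 0.03955776 0.1       ]
collar ((325.86907958984375, 322.4552307128906), (363.6485290527344, 366.8690490722656), 109.8321304321289) [0.55709794 0.03875905 0.073     ]
557.0534057617188 38.765811920166016 26.69108009338379
moved ptr of two views shaft (array([0.56493095, 0.04019891, 0.0594372 ]), [0.0008082286732326265, 0.0008082286732325626])
```

```bash
sed -i 's/k\[250:420,350:540\]=(g\[250:420,350:540\]>165)/k[270:400,285:420]=(g[270:400,285:420]>165)/; s/print(.moved.*//' shaft.py; python3 shaft.py
```

```text
((354.2307434082031, 327.8461608886719), (71.55633544921875, 69.89222717285156), 56.3099365234375) 4462.5
[[0.551  0.0384 0.1   ]
 [0.5569 0.0456 0.1   ]
 [0.5643 0.0395 0.1   ]
 [0.5583 0.0323 0.1   ]]
0.0095 0.876
0.0094 0.878
0.0095 0.879
0.0094 0.878
shaft top [0.55761392 0.03898129 0.1       ]
collar ((325.86907958984375, 322.4552307128906), (363.6485290527344, 366.8690490722656), 109.8321304321289) [0.55709794 0.03875905 0.073     ]
557.0534057617188 38.765811920166016 26.69108009338379
```

Request:
jog_arm --pt "0.0035 -0.038 0 0 0 0 0" --pt "0.0035 -0.038 0 0 0 0 0" --pt "0.0035 -0.038 0 0 0 0 0" --pt "0 0 0.04 0 0 0 0" --pt "0 0 0.04 0 0 0 0"

```text
time_s: 20.05
ee_pos: [0.4144, -0.0598, 0.2434]
eef_rot: [3.135, 0.006, 1.84]
force: [1.2, 0.7, -0.4]
grip_width: 0.0468
grip_force: 0.0
```

Request:
jog_arm --pt "0 0 0 0 0.125 0 0" --pt "0 0 0 0 0.125 0 0" --pt "0 0 0 0 0.125 0 0" --pt "0 0 0 0 0.125 0 0" --pt "0 0 0 0 0 0 0"

```text
time_s: 20.55
ee_pos: [0.4144, -0.0611, 0.2414]
eef_rot: [3.141, -0.5, 1.839]
force: [0.5, 0.4, -0.2]
grip_width: 0.0472
grip_force: 0.0
```

Run:
```python
from h import *
o=st();print(np.round(o['qpos'],3));Rt=R.from_euler('xyz',o['eef_rot']).as_matrix();print(Rt.round(3))
c=np.array([.965,.261,0]);a=np.array([.261,-.965,0]);al=.5;z=np.array([0,0,1.])
R1=R.from_matrix(np.c_[-a*np.cos(al)+z*np.sin(al),c,-np.cos(al)*z-np.sin(al)*a]).as_euler('xyz');print(R1)
go([.4121,-.0582,.007],R1)
im,m=snap('wrist','w5.png');
H=cv2.cvtColor(im,cv2.COLOR_RGB2HSV);h_,s,v=cv2.split(H);k=(((h_<8)|(h_>172))&(s>130)&(v>50)).astype(np.uint8)
q,l,S,C=cv2.connectedComponentsWithStats(k);print([(C[i].round(1),S[i].tolist()) for i in range(1,q) if S[i,4]>60])
print(proj(m,(.4145,-.067,.0175),True),proj(m,(.4145,-.067,.035),True))
```

```text
{'time_s': 20.55, 'ee_pos': [0.4144, -0.0611, 0.2414], 'eef_rot': [3.141, -0.5001, 1.8388], 'force': [0.5012, 0.3572, -0.2419], 'grip_width': 0.0472, 'grip_force': 0.0}
[-0.469  0.154  1.693  0.364  1.641 -0.775]
[[-0.232  0.964 -0.126]
 [ 0.846  0.265  0.463]
 [ 0.48   0.    -0.878]]
[ 3.14159265 -0.5         1.83494275]
now [ 0.4144 -0.0611  0.2414] [ 3.141 -0.5    1.839] | shift [-0.1094 -0.0016  0.2074] turn [-0.001 -0.     0.003]
[(array([630.9, 218.7]), [620, 207, 20, 25, 328]), (array([323.7, 320. ]), [308, 306, 33, 29, 877])]
[323.6465547828925, 319.1801236253488] [323.61588953351185, 318.66608310972066]
```

View pics/w5.png

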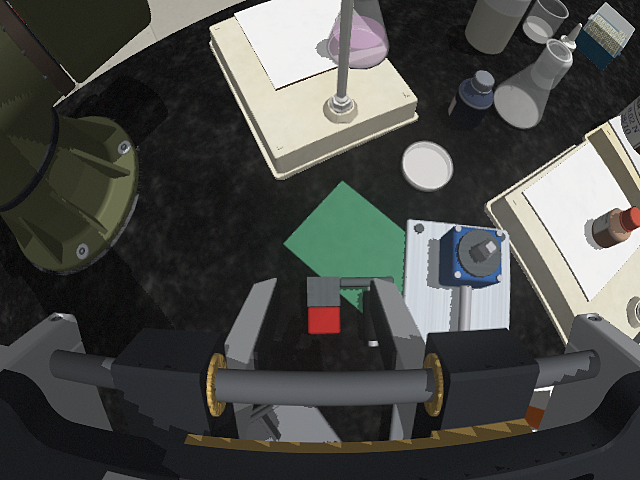

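Request:
jog_arm --pt "-0.02 0 0.038 0 0 0 0" --pt "-0.02 -0.001 0.038 0 0 0 0" --pt "-0.02 0 0.038 0 0 0 0" --pt "-0.02 0 0.038 0 0 0 0" --pt "0 0 0 0 0 0 0"

```text
time_s: 21.1
ee_pos: [0.4105, -0.0567, 0.0665]
eef_rot: [-3.137, -0.499, 1.84]
force: [-1.3, -0.4, 0.7]
grip_width: 0.0472
grip_force: 0.0
```

Request:
jog_arm --pt "-0.01 0 0.019 0 0 0 0" --pt "-0.01 0 0.018 0 0 0 0" --pt "-0.007 0 0.013 0 0 0 0" --pt "0 0 0 0 0 0 0"

```text
time_s: 21.5
ee_pos: [0.4121, -0.0576, 0.0123]
eef_rot: [-3.141, -0.497, 1.841]
force: [-0.7, -0.3, -0.6]
grip_width: 0.0469
grip_force: 0.0
```

Run:
```python
from h import *
o=st();go([.4121,-.0582,.007],[np.pi,-.5,1.835])
```

```text
{'time_s': 21.5, 'ee_pos': [0.4121, -0.0576, 0.0123], 'eef_rot': [-3.1414, -0.4972, 1.8407], 'force': [-0.6828, -0.3322, -0.631], 'grip_width': 0.0469, 'grip_force': 0.0}
now [ 0.4121 -0.0576  0.0123] [-3.141 -0.497  1.841] | shift [-0.003  -0.0002  0.0044] turn [-0.003  0.003  0.005]
```

Request:
jog_arm --pt "-0.002 0 0.004 0 0 0 0" --pt "0 0 0 0 0 0 -0.6" --pt "0 0 0 0 0 0 -0.6" --pt "0 0 0 0 0 0 -0.6" --pt "0 0 0 0 0 0 -0.6" --squeeze 50

```text
time_s: 22.0
ee_pos: [0.4119, -0.0577, 0.0079]
eef_rot: [3.141, -0.498, 1.84]
force: [0.1, 0.7, 7.9]
grip_width: 0.0347
grip_force: 49.9
```

Request:
jog_arm --pt "0 0 0 0 0 0 -0.6" --pt "0.01 0 -0.018 0 0 0 -0.6" --pt "0.02 0 -0.037 0 0 0 -0.6" --pt "0.02 0 -0.037 0 0 0 -0.6" --pt "0.02 0 -0.037 0 0 0 -0.6"

```text
time_s: 22.5
ee_pos: [0.4111, -0.0576, 0.1556]
eef_rot: [-3.14, -0.498, 1.839]
force: [0.2, -0.2, -2.1]
grip_width: 0.0347
grip_force: 49.9
```

Request:
jog_arm --pt "0.02 0 -0.037 0 0 0 -0.6" --pt "0.02 0 -0.037 0 0 0 -0.6" --pt "0.02 0 -0.037 0 0 0 -0.6" --pt "0 0 0 0 0 0 -0.6"

```text
time_s: 22.9
ee_pos: [0.4128, -0.0585, 0.2847]
eef_rot: [3.135, -0.493, 1.843]
force: [0.2, -0.6, -3.2]
grip_width: 0.0345
grip_force: 49.9
```

Request:
jog_arm --pt "0 0 0 0 -0.125 0 -0.6" --pt "0 0 0 0 -0.125 0 -0.6" --pt "0 0 0 0 -0.125 0 -0.6" --pt "0 0 0 0 -0.12 0 -0.6"

```text
time_s: 23.3
ee_pos: [0.4116, -0.0581, 0.2796]
eef_rot: [-3.141, 0.002, 1.84]
force: [0.1, 0.3, -3.3]
grip_width: 0.0345
grip_force: 49.9
```

Request:
jog_arm --pt "0 0 0 0 0 -0.1375 -0.6" --pt "0 0 0 0 0 -0.1375 -0.6" --pt "0 0 0 0 0 -0.1375 -0.6" --pt "0 0 0 0 0 -0.1375 -0.6" --pt "0 0 0 0 0 -0.1375 -0.6"

```text
time_s: 23.8
ee_pos: [0.4113, -0.0579, 0.279]
eef_rot: [3.141, -0.004, 2.533]
force: [0.5, 0.3, -2.2]
grip_width: 0.0347
grip_force: 49.9
```

Request:
jog_arm --pt "0 0 0 0 0 -0.1375 -0.6" --pt "0 0 0 0 0 -0.1375 -0.6" --pt "0 0 0 0 0 -0.1375 -0.6" --pt "0 0 0 0 -0.134 0 -0.6" --pt "0 0 0 0 -0.134 0 -0.6"

```text
time_s: 24.3
ee_pos: [0.4119, -0.058, 0.2789]
eef_rot: [3.139, 0.269, 2.94]
force: [0.1, 0.3, -2.8]
grip_width: 0.0349
grip_force: 49.9
```

Request:
jog_arm --pt "0 0 0 0 -0.134 0 -0.6" --pt "0 0 0 0 -0.134 0 -0.6" --pt "0 0 0 0 -0.134 0 -0.6" --pt "0 0 0 0 -0.134 0 -0.6" --pt "0 0 0 0 -0.134 0 -0.6"

```text
time_s: 24.8
ee_pos: [0.411, -0.0579, 0.2792]
eef_rot: [3.139, 0.94, 2.937]
force: [0.9, 0.8, -1.6]
grip_width: 0.0343
grip_force: 49.9
```

Request:
jog_arm --pt "0 0 0 0 -0.134 0 -0.6" --pt "0 0 0 0 0 0 -0.6" --pt "0 0 0 0 0 0 -0.6"

```text
time_s: 25.1
ee_pos: [0.4116, -0.0578, 0.2797]
eef_rot: [3.136, 1.065, 2.936]
force: [0.1, -1.1, -3.0]
grip_width: 0.0348
grip_force: 49.9
```

```bash
cat > cr2.py <<'E'
from h import *
o=st();print(np.round(o['qpos'],3));Rt=R.from_euler('xyz',o['eef_rot']).as_matrix();print('toolz',Rt[:,2].round(3),'y',Rt[:,1].round(3))
g=o['ee_pos']-.019*Rt[:,2];print('grasp',g.round(4))
for n in ('top','scene'):
    im,m=snap(n,'h_%s.png'%n);H=cv2.cvtColor(im,cv2.COLOR_RGB2HSV);h_,s,v=cv2.split(H);k=(((h_<8)|(h_>172))&(s>130)&(v>50)).astype(np.uint8)
    q,l,S,C=cv2.connectedComponentsWithStats(k);u=proj(m,g);print(n,np.round(u,1),[(C[i].round(1),S[i].tolist()) for i in range(1,q) if S[i,4]>30 and np.hypot(*(C[i]-u))<60])
E
python3 cr2.py
```

```text
{'time_s': 25.1, 'ee_pos': [0.4116, -0.0578, 0.2797], 'eef_rot': [3.1361, 1.0654, 2.9355], 'force': [0.0879, -1.1362, -2.9633], 'grip_width': 0.0348, 'grip_force': 49.9344}
[-0.265 -0.616  2.452  0.235  0.248 -1.828]
toolz [ 0.858 -0.174 -0.484] y [0.2   0.98  0.003]
grasp [ 0.3953 -0.0545  0.2889]
top [331.4 317. ] [(array([332.6, 312.1]), [318, 297, 30, 31, 690])]
scene [286.3 162.4] [(array([298.9, 135.8]), [294, 131, 11, 12, 81]), (array([291.7, 151. ]), [280, 147, 24, 9, 97])]
```

Run:
```python
from h import *
o=ctrl.get_obs();p=np.array(o['ee_pos'])
go(p+[.048,.046,0],o['eef_rot']);go(p+[0,0,-.2],o['eef_rot'])
```

```text
now [ 0.4123 -0.0579  0.2808] [3.136 1.067 2.935] | shift [-0.0181  0.0547  0.0332] turn [0. 0. 0.]
now [ 0.4123 -0.0579  0.2808] [3.136 1.067 2.935] | shift [ 0.1752 -0.0005  0.0965] turn [0. 0. 0.]
```

Request:
jog_arm --pt "-0.009 0.0275 0.0166 0 0 0 -0.6" --pt "-0.009 0.0275 0.0166 0 0 0 -0.6" --pt "0.035 0 0.0193 0 0 0 -0.6" --pt "0.035 0 0.0193 0 0 0 -0.6" --pt "0.035 0 0.0193 0 0 0 -0.6"

```text
time_s: 25.7
ee_pos: [0.4241, -0.0531, 0.1955]
eef_rot: [-3.141, 1.003, 2.931]
force: [-0.4, 0.0, -2.0]
grip_width: 0.0345
grip_force: 49.9
```

Request:
jog_arm --pt "0.035 0 0.0193 0 0 0 -0.6" --pt "0.02 0 0.011 0 0 0 -0.6" --pt "0 0 0 0 0 0 -0.6" --pt "0 0 0 0 0 0 -0.6"

```text
time_s: 26.1
ee_pos: [0.4232, -0.0516, 0.1778]
eef_rot: [3.139, 0.963, 2.93]
force: [0.6, -0.3, -2.4]
grip_width: 0.0347
grip_force: 49.9
```

```bash
python3 cr2.py
python3 - <<'E'
from h import *
o=ctrl.get_obs();p=np.array(o['ee_pos']);go(p+[0,0,-.05],o['eef_rot'])
im=cv2.imread('pics/h_scene.png')
cv2.imwrite('pics/c8.png',cv2.resize(im[150:310,180:380],None,fx=4,fy=3.75,interpolation=cv2.INTER_CUBIC))
E
```

```text
{'time_s': 26.1, 'ee_pos': [0.4232, -0.0516, 0.1778], 'eef_rot': [3.139, 0.9628, 2.9304], 'force': [0.598, -0.2571, -2.4069], 'grip_width': 0.0347, 'grip_force': 49.9344}
[-2.070e-01 -3.410e-01  2.518e+00 -6.540e-01  2.000e-03 -9.140e-01]
toolz [ 0.803 -0.17  -0.571] y [0.208 0.978 0.001]
grasp [ 0.4079 -0.0484  0.1886]
top [327.1 307.7] [(array([328.3, 303.6]), [316, 290, 26, 28, 542])]
scene [288.2 209.3] [(array([292.9, 199.4]), [284, 196, 20, 8, 70])]
now [ 0.4231 -0.0515  0.1779] [3.139 0.963 2.931] | shift [ 0.0411 -0.0001  0.0285] turn [0. 0. 0.]
```

```bash
cat > kin.py <<'E'
import numpy as np
from scipy.optimize import least_squares,fsolve
D=[(.3,1.521,1.321,.5497,.2049),(-.032,1.366,1.664,.4714,.4428),(.191,1.404,1.554,.5262,.3156),(-.616,2.452,.248,.4157,.2797),(-.341,2.518,.002,.4263,.1778)]
def fk(p,a,b,c):
    L1,L2,L3,z0,off=p;return np.array([off+L1*np.sin(a)+L2*np.sin(a+b)+L3*np.sin(a+b+c),z0+L1*np.cos(a)+L2*np.cos(a+b)+L3*np.cos(a+b+c)])
r=least_squares(lambda p:np.concatenate([fk(p,*d[:3])-d[3:] for d in D]),[.4,.4,.25,.33,0]);p=r.x;print(p.round(4),np.abs(r.fun).max())
L1,L2,L3,z0,off=p
def ik(R_,Z,t): # t tilt from vertical down, pointing outward: sum=pi-t
    s=np.pi-t; w=np.array([R_-off-L3*np.sin(s),Z-z0-L3*np.cos(s)]);d=np.hypot(*w);c=(d*d-L1*L1-L2*L2)/(2*L1*L2)
    if abs(c)>1:return None
    b=np.arccos(c);a=np.arctan2(w[0],w[1])-np.arctan2(L2*np.sin(b),L1+L2*np.cos(b));return a,b,s-a-b,w+[off,z0]
if __name__=='__main__':
    for Z in (.04,.11):
        for R_ in (.4,.45,.5,.55,.6,.65):
            print(Z,R_,[(t,bool(q:=ik(R_,Z,t)) and (-.79<q[0] and .23<q[1]<2.52 and 0<q[2]<3.07), np.round(q[2],2) if q else None) for t in (-.8,-.5,.4,.6,.8,1.07)])
E
python3 kin.py
```

```text
[0.3976 0.4288 0.2385 0.1786 0.0218] 0.011393226792495992
0.04 0.4 [(-0.8, np.True_, np.float64(1.62)), (-0.5, np.True_, np.float64(1.34)), (0.4, np.True_, np.float64(0.34)), (0.6, np.False_, np.float64(0.06)), (0.8, np.False_, np.float64(-0.27)), (1.07, np.False_, np.float64(-0.83))]
0.04 0.45 [(-0.8, np.True_, np.float64(1.69)), (-0.5, np.True_, np.float64(1.4)), (0.4, np.True_, np.float64(0.35)), (0.6, np.True_, np.float64(0.06)), (0.8, np.False_, np.float64(-0.26)), (1.07, np.False_, np.float64(-0.78))]
0.04 0.5 [(-0.8, np.True_, np.float64(1.78)), (-0.5, np.True_, np.float64(1.46)), (0.4, np.True_, np.float64(0.37)), (0.6, np.True_, np.float64(0.08)), (0.8, np.False_, np.float64(-0.24)), (1.07, np.False_, np.float64(-0.72))]
0.04 0.55 [(-0.8, np.True_, np.float64(1.87)), (-0.5, np.True_, np.float64(1.54)), (0.4, np.True_, np.float64(0.41)), (0.6, np.True_, np.float64(0.12)), (0.8, np.False_, np.float64(-0.2)), (1.07, np.False_, np.float64(-0.66))]
0.04 0.6 [(-0.8, np.True_, np.float64(1.99)), (-0.5, np.True_, np.float64(1.63)), (0.4, np.True_, np.float64(0.45)), (0.6, np.True_, 
[... 969 characters left out ...]
lse_, np.float64(-0.46))]
0.11 0.55 [(-0.8, np.True_, np.float64(1.99)), (-0.5, np.True_, np.float64(1.66)), (0.4, np.True_, np.float64(0.58)), (0.6, np.True_, np.float64(0.3)), (0.8, np.True_, np.float64(0.01)), (1.07, np.False_, np.float64(-0.44))]
0.11 0.6 [(-0.8, np.True_, np.float64(2.1)), (-0.5, np.True_, np.float64(1.75)), (0.4, np.True_, np.float64(0.61)), (0.6, np.True_, np.float64(0.33)), (0.8, np.True_, np.float64(0.03)), (1.07, np.False_, np.float64(-0.41))]
0.11 0.65 [(-0.8, np.True_, np.float64(2.27)), (-0.5, np.True_, np.float64(1.86)), (0.4, np.True_, np.float64(0.65)), (0.6, np.True_, np.float64(0.37)), (0.8, np.True_, np.float64(0.07)), (1.07, np.False_, np.float64(-0.36))]
```

Request:
jog_arm --pt "-0.035 0 -0.02 0 0 0 -0.6" --pt "-0.035 0 -0.02 0 0 0 -0.6" --pt "0 0 0 0 0.145 0 -0.6" --pt "0 0 0 0 0.145 0 -0.6" --pt "0 0 0 0 0.145 0 -0.6"

```text
time_s: 26.7
ee_pos: [0.4268, -0.0601, 0.2213]
eef_rot: [-3.126, 0.53, 2.916]
force: [0.4, -0.4, -2.6]
grip_width: 0.0346
grip_force: 49.9
```

Request:
jog_arm --pt "0 0 0 0 0.145 0 -0.6" --pt "0 0 0 0 0.145 0 -0.6" --pt "0 0 0 0 0.145 0 -0.6" --pt "0 0 0 0 0.145 0 -0.6" --pt "0 0 0 0 0.145 0 -0.6"

```text
time_s: 27.2
ee_pos: [0.4275, -0.0605, 0.2208]
eef_rot: [-3.127, -0.195, 2.905]
force: [-0.3, 0.7, -2.3]
grip_width: 0.0347
grip_force: 49.9
```

Request:
jog_arm --pt "0 0 0 0 0.145 0 -0.6" --pt "0 0 0 0 0.145 0 -0.6" --pt "0 0 0 0 0 0 -0.6"

```text
time_s: 27.5
ee_pos: [0.4276, -0.0607, 0.2176]
eef_rot: [-3.125, -0.489, 2.9]
force: [0.3, 0.7, -3.1]
grip_width: 0.0347
grip_force: 49.9
```

Run:
```python
from h import *
o=st();print(np.round(o['qpos'],3));go([.336,-.071,.06],[np.pi,-.498,2.93])
```

```text
{'time_s': 27.5, 'ee_pos': [0.4276, -0.0607, 0.2176], 'eef_rot': [-3.1254, -0.4889, 2.8995], 'force': [0.3332, 0.736, -3.1267], 'grip_width': 0.0347, 'grip_force': 49.9317}
[-0.222  0.336  1.52  -0.007  1.775 -1.554]
now [ 0.4276 -0.0607  0.2176] [-3.125 -0.489  2.9  ] | shift [ 0.0024 -0.0291  0.1803] turn [-0.002  0.009 -0.027]
```

Request:
jog_arm --pt "0 -0.007 0.036 0 0.009 -0.027 -0.6" --pt "0 -0.007 0.036 0 0 0 -0.6" --pt "0 -0.007 0.036 0 0 0 -0.6" --pt "0.002 -0.007 0.036 0 0 0 -0.6" --pt "0 0 0.036 0 0 0 -0.6"

```text
time_s: 28.0
ee_pos: [0.3361, -0.0704, 0.0616]
eef_rot: [-3.139, -0.485, 2.93]
force: [-0.2, 0.2, -2.6]
grip_width: 0.0344
grip_force: 49.9
```

Request:
jog_arm --pt "-0.008 0 0.014 0 0 0 -0.6" --pt "-0.008 0 0.014 0 0 0 -0.6" --pt "0 0 0 0 0 0 -0.6" --pt "0 0 0 0 0 0 -0.6"

```text
time_s: 28.4
ee_pos: [0.3378, -0.0704, 0.0305]
eef_rot: [-3.139, -0.488, 2.93]
force: [-1.0, 0.5, -2.5]
grip_width: 0.0349
grip_force: 49.9
```

Run:
```python
from h import *
o=st();go([o['ee_pos'][0],o['ee_pos'][1],.01],[np.pi,-.498,2.93])
```

```text
{'time_s': 28.4, 'ee_pos': [0.3378, -0.0704, 0.0305], 'eef_rot': [-3.1393, -0.4879, 2.9302], 'force': [-1.0254, 0.5057, -2.5076], 'grip_width': 0.0349, 'grip_force': 49.9318}
now [ 0.3378 -0.0704  0.0305] [-3.139 -0.488  2.93 ] | shift [-0.0096  0.      0.0181] turn [-0.002  0.01   0.   ]
```

Request:
jog_arm --pt "-0.005 0 0.01 0 0.01 0 -0.6" --pt "-0.005 0 0.009 0 0 0 -0.6" --pt "0 0 0 0 0 0 -0.6"

```text
time_s: 28.7
ee_pos: [0.3371, -0.0703, 0.0074]
eef_rot: [-3.14, -0.501, 2.93]
force: [0.4, -0.2, -2.4]
grip_width: 0.0351
grip_force: 50.0
```

Request:
jog_arm --pt "0 0 0 0 0 0 -0.2" --pt "0 0 0 0 0 0 0" --pt "0 0 0 0 0 0 0" --pt "0 0 0 0 0 0 0"

```text
time_s: 29.1
ee_pos: [0.337, -0.0703, 0.0082]
eef_rot: [-3.139, -0.501, 2.93]
force: [-0.0, 0.0, -1.0]
grip_width: 0.0471
grip_force: 0.0
```

Request:
jog_arm --pt "0 0 -0.03 0 0 0 0" --pt "0 0 -0.04 0 0 0 0" --pt "0 0 -0.04 0 0 0 0" --pt "0 0 -0.04 0 0 0 0" --pt "0 0 0 0 0 0 0"

```text
time_s: 29.6
ee_pos: [0.4104, -0.0859, 0.1433]
eef_rot: [-3.139, -0.493, 2.93]
force: [0.5, 0.1, -0.4]
grip_width: 0.047
grip_force: 0.0
```

Request:
jog_arm --pt "0 0 0 0 0 0.149 0" --pt "0 0 0 0 0 0.149 0" --pt "0 0 0 0 0 0.149 0" --pt "0 0 0 0 0 0.149 0" --pt "0 0 0 0 0 0.149 0"

```text
time_s: 30.1
ee_pos: [0.407, -0.085, 0.1391]
eef_rot: [-2.782, -0.358, 2.114]
force: [-0.5, 0.1, -0.4]
grip_width: 0.047
grip_force: 0.0
```

Request:
jog_arm --pt "0 0 0 0 0 0.149 0" --pt "0 0 0 0 0 0.149 0" --pt "0 0 0 0 0 0.149 0" --pt "0 0 0 0 0 0.149 0" --pt "0 0 0 0 0 0.149 0"

```text
time_s: 30.6
ee_pos: [0.407, -0.085, 0.1391]
eef_rot: [-2.641, -0.034, 1.426]
force: [-0.3, -0.1, -0.0]
grip_width: 0.0469
grip_force: 0.0
```

Request:
jog_arm --pt "0 0 0 0 0 0.149 0" --pt "0 0 0 0 0 0.149 0" --pt "0 0 0 0 0 0.149 0" --pt "0 0 0 0 0 0.149 0" --pt "0 0 0 0 0 0.149 0"

```text
time_s: 31.1
ee_pos: [0.407, -0.085, 0.1391]
eef_rot: [-2.737, 0.305, 0.753]
force: [0.4, -0.4, 0.6]
grip_width: 0.0469
grip_force: 0.0
```

Request:
jog_arm --pt "0 0 0 0 0 0.149 0" --pt "0 0 0 0 0 0.149 0" --pt "0 0 0 0 0 0.149 0" --pt "0 0 0 0 0 0.149 0" --pt "0 0 0 0 0 0.149 0"

```text
time_s: 31.6
ee_pos: [0.407, -0.085, 0.1391]
eef_rot: [-3.059, 0.496, -0.035]
force: [0.7, 0.1, -0.8]
grip_width: 0.0472
grip_force: 0.0
```

Request:
jog_arm --pt "0 0 0 0 0 0.149 0" --pt "0 0 0 0 -0.1 0.01 0" --pt "0 0 0 0 0 0 0"

```text
time_s: 31.9
ee_pos: [0.4072, -0.0851, 0.1384]
eef_rot: [3.141, 0.605, -0.209]
force: [-0.1, 0.3, -0.4]
grip_width: 0.0472
grip_force: 0.0
```

```bash
cat > lying.py <<'E'
from h import *
o=st();print(np.round(o['qpos'],3));Rt=R.from_euler('xyz',o['eef_rot']).as_matrix();print(Rt.round(3).tolist())
p0=np.array((.346,-.073,.035));P={}
for n in ('top','scene','wrist'):
    im,m=snap(n,'l_%s.png'%n);H=cv2.cvtColor(im,cv2.COLOR_RGB2HSV);h_,s,v=cv2.split(H);k=(((h_<8)|(h_>172))&(s>130)&(v>50)).astype(np.uint8)
    f=n=='wrist';q,l,S,C=cv2.connectedComponentsWithStats(k);u=proj(m,p0,f);print(n,np.round(u,1))
    for i in range(1,q):
        if S[i,4]>30 and np.hypot(*(C[i]-u))<60:
            ys,xs=np.nonzero(l==i);r=cv2.minAreaRect(np.c_[xs,ys].astype(np.float32));print(C[i].round(1),S[i].tolist(),np.round(r[1],1))
            if n!='scene': w=np.array([onz(m,*b,.035,f) for b in cv2.boxPoints(r)]);print('  z=.035:',w.mean(0).round(4),[(np.round(np.arctan2(*(w[j]-w[j-1])[:2][::-1]),3),np.linalg.norm(w[j]-w[j-1]).round(4)) for j in (1,2)])
E
python3 lying.py
```

```text
{'time_s': 31.9, 'ee_pos': [0.4072, -0.0851, 0.1384], 'eef_rot': [3.1405, 0.6051, -0.2086], 'force': [-0.1352, 0.2677, -0.357], 'grip_width': 0.0472, 'grip_force': 0.0}
[-0.27   0.462  1.582 -0.037  1.702  1.515]
[[0.805, -0.206, -0.557], [-0.17, -0.978, 0.117], [-0.569, 0.001, -0.822]]
top [340.7 340.8]
scene [283.6 302.5]
[285.2 307.8] [271, 295, 25, 30, 381] [27.  19.1]
wrist [325.  228.8]
[324.6 215.1] [303, 190, 44, 51, 2125] [50. 43.]
  z=.035: [ 0.36   -0.0756  0.035 ] [(np.float64(-1.778), np.float64(0.0321)), (np.float64(2.977), np.float64(0.057))]
```

Run:
```python
from h import *
o=ctrl.get_obs();go([.3364,-.0702,.03],[np.pi,.6,-.2086]);go(np.array(o['ee_pos'])+[0,0,-.021],o['eef_rot'])
```

```text
now [ 0.4073 -0.0851  0.1393] [ 3.141  0.599 -0.208] | shift [ 0.0019 -0.      0.1311] turn [ 0.001 -0.001  0.001]
now [ 0.4073 -0.0851  0.1393] [ 3.141  0.599 -0.208] | shift [ 0.0118 -0.      0.0173] turn [0. 0. 0.]
```

Request:
jog_arm --pt "0.002 0 0.04 0 0 0 0" --pt "0 0 0.04 0 0 0 0" --pt "0 0 0.035 0 0 0 0" --pt "0 0 0.016 0 0 0 0" --pt "0.012 0 0.0173 0 0 0 0"

```text
time_s: 32.55
ee_pos: [0.336, -0.0701, 0.0095]
eef_rot: [3.141, 0.598, -0.208]
force: [0.2, -0.2, 0.3]
grip_width: 0.047
grip_force: 0.0
```

Request:
jog_arm --pt "0 0 0 0 0 0 0" --pt "0 0 0 0 0 0 -0.6" --pt "0 0 0 0 0 0 -0.6" --pt "0 0 0 0 0 0 -0.6" --pt "0 0 0 0 0 0 -0.6" --squeeze 50

```text
time_s: 33.05
ee_pos: [0.3373, -0.0705, 0.0104]
eef_rot: [3.14, 0.599, -0.209]
force: [0.7, -0.0, 8.0]
grip_width: 0.0346
grip_force: 50.0
```

Request:
jog_arm --pt "0 0 0 0 0 0 -0.6" --pt "-0.011 0 -0.016 0 0 0 -0.6" --pt "-0.022 0 -0.033 0 0 0 -0.6" --pt "-0.022 0 -0.033 0 0 0 -0.6" --pt "-0.022 0 -0.033 0 0 0 -0.6"

```text
time_s: 33.55
ee_pos: [0.3381, -0.0704, 0.1497]
eef_rot: [3.14, 0.6, -0.209]
force: [1.5, 0.4, -3.0]
grip_width: 0.0344
grip_force: 50.0
```

Request:
jog_arm --pt "-0.022 0 -0.033 0 0 0 -0.6" --pt "-0.022 0 -0.033 0 0 0 -0.6" --pt "0 0 0 0 0 0 -0.6"

```text
time_s: 33.85
ee_pos: [0.3406, -0.071, 0.2312]
eef_rot: [3.14, 0.592, -0.209]
force: [0.7, -0.9, -2.7]
grip_width: 0.0343
grip_force: 50.0
```

Request:
jog_arm --pt "0 0 0 0 0.12 0 -0.6" --pt "0 0 0 0 0.12 0 -0.6" --pt "0 0 0 0 0.12 0 -0.6" --pt "0 0 0 0 0.12 0 -0.6" --pt "0 0 0 0 0.12 0 -0.6"

```text
time_s: 34.35
ee_pos: [0.3392, -0.0706, 0.2268]
eef_rot: [3.14, -0.004, -0.208]
force: [0.7, 0.0, -2.2]
grip_width: 0.0347
grip_force: 50.0
```

Request:
jog_arm --pt "0 0 0 0 0 -0.145 -0.6" --pt "0 0 0 0 0 -0.145 -0.6" --pt "0 0 0 0 0 -0.145 -0.6" --pt "0 0 0 0 0 -0.145 -0.6" --pt "0 0 0 0 0 -0.145 -0.6"

```text
time_s: 34.85
ee_pos: [0.3389, -0.0705, 0.2265]
eef_rot: [-3.141, 0.002, 0.523]
force: [0.6, 0.4, -1.9]
grip_width: 0.0349
grip_force: 50.0
```

Request:
jog_arm --pt "0 0 0 0 0 -0.145 -0.6" --pt "0 0 0 0 0 -0.145 -0.6" --pt "0 0 0 0 0 -0.145 -0.6" --pt "0 0 0 0 0 -0.145 -0.6" --pt "0 0 0 0 0 -0.145 -0.6"

```text
time_s: 35.35
ee_pos: [0.3389, -0.0705, 0.2265]
eef_rot: [-3.14, 0.001, 1.248]
force: [-0.5, -0.8, -1.3]
grip_width: 0.0344
grip_force: 50.0
```

Request:
jog_arm --pt "0 0 0 0 0 -0.145 -0.6" --pt "0 0 0 0 0.14 0 -0.6" --pt "0 0 0 0 0.14 0 -0.6" --pt "0 0 0 0 0.14 0 -0.6" --pt "0 0 0 0 0.14 0 -0.6"

```text
time_s: 35.85
ee_pos: [0.3393, -0.0708, 0.2273]
eef_rot: [3.14, -0.564, 1.387]
force: [0.8, 0.4, -2.7]
grip_width: 0.0345
grip_force: 50.0
```

Request:
jog_arm --pt "0 0 0 0 0.14 0 -0.6" --pt "0 0 0 0 0.14 0 -0.6" --pt "0 0 0 0 0.132 0 -0.6" --pt "0 0 0 0 0 0 -0.6"

```text
time_s: 36.25
ee_pos: [0.3386, -0.071, 0.2253]
eef_rot: [-3.132, -0.976, 1.376]
force: [-0.3, 0.7, -2.3]
grip_width: 0.0347
grip_force: 50.0
```

```bash
cat > up.py <<'E'
from h import *
o=st();print(np.round(o['qpos'],3));Rt=R.from_euler('xyz',o['eef_rot']).as_matrix();print(Rt.round(3).tolist())
tz=Rt[:,2];a=np.r_[tz[:2],0]/np.hypot(*tz[:2]);g=o['ee_pos']-.019*tz
s=g+.005*a-.045*np.array([0,0,1]);print('elev',np.arcsin(-tz[2]),'socket est',s.round(4),'a az',np.arctan2(a[1],a[0]))
d=np.array([.38,.04,s[2]])-s;print('horizontal shift',(Rt.T@d).round(4),'per -0.1 z',(Rt.T@[0,0,-.1]).round(4))
E
python3 up.py
```

```text
{'time_s': 36.25, 'ee_pos': [0.3386, -0.071, 0.2253], 'eef_rot': [-3.1315, -0.9763, 1.3759], 'force': [-0.3073, 0.6673, -2.2949], 'grip_width': 0.0347, 'grip_force': 49.9987}
[-0.862  0.124  1.987  0.711  1.73  -0.822]
[[0.108, 0.983, 0.151], [0.549, -0.186, 0.815], [0.828, -0.006, -0.56]]
elev 0.5944645486235228 socket est [ 0.3367 -0.0815  0.1909] a az 1.3880145254685887
horizontal shift [0.0715 0.02   0.1055] per -0.1 z [-0.0828  0.0006  0.056 ]
```

```bash
sed -i 's/\[.38,.04,s\[2\]\]/[.43,.02,s[2]]/' up.py; python3 up.py | tail -1
```

```text
horizontal shift [0.0659 0.0728 0.0968] per -0.1 z [-0.0828  0.0006  0.056 ]
```

Request:
jog_arm --pt "0.0165 0.0182 0.0242 0 0 0 -0.6" --pt "0.0165 0.0182 0.0242 0 0 0 -0.6" --pt "0.0165 0.0182 0.0242 0 0 0 -0.6" --pt "0.0165 0.0182 0.0242 0 0 0 -0.6" --pt "0 0 0 0 0 0 -0.6"

```text
time_s: 36.75
ee_pos: [0.4331, 0.0339, 0.2271]
eef_rot: [3.141, -0.967, 1.391]
force: [0.2, 0.1, -2.5]
grip_width: 0.0349
grip_force: 50.0
```

Request:
jog_arm --pt "-0.033 0 0.0224 0 0 0 -0.6" --pt "-0.033 0 0.0224 0 0 0 -0.6" --pt "-0.033 0 0.0224 0 0 0 -0.6" --pt "0 0 0 0 0 0 -0.6" --pt "0 0 0 0 0 0 -0.6"

```text
time_s: 37.25
ee_pos: [0.4322, 0.0307, 0.1083]
eef_rot: [-3.14, -0.97, 1.385]
force: [0.1, 0.1, -1.3]
grip_width: 0.0348
grip_force: 50.0
```

```bash
python3 up.py; python3 cr2.py|tail -2
```

```text
{'time_s': 37.25, 'ee_pos': [0.4322, 0.0307, 0.1083], 'eef_rot': [-3.1395, -0.97, 1.3855], 'force': [0.0794, 0.0876, -1.341], 'grip_width': 0.0348, 'grip_force': 49.9995}
[-0.534  0.378  2.009  0.917  1.351 -0.85 ]
[[0.104, 0.983, 0.15], [0.556, -0.183, 0.811], [0.825, -0.001, -0.565]]
elev 0.6008353374514601 socket est [0.4302 0.0202 0.0741] a az 1.3879634042478712
horizontal shift [-0.0002 -0.0002 -0.0002] per -0.1 z [-0.0825  0.0001  0.0565]
top [290.3 295.4] [(array([285.7, 294.5]), [274, 284, 24, 22, 417])]
scene [264.4 223.6] [(array([257.3, 216.2]), [248, 211, 22, 14, 143])]
```

Request:
jog_arm --pt "-0.0165 0 0.0113 0 0 0 -0.6" --pt "-0.0165 0 0.0113 0 0 0 -0.6" --pt "-0.0165 0 0.0113 0 0 0 -0.6" --pt "0 0 0 0 0 0 -0.6" --pt "0 0 0 0 0 0 -0.6"

```text
time_s: 37.85
ee_pos: [0.4327, 0.0306, 0.0488]
eef_rot: [3.14, -0.97, 1.388]
force: [0.3, -0.4, -2.0]
grip_width: 0.0346
grip_force: 50.0
```

Request:
jog_arm --pt "-0.0033 0 0.0023 0 0 0 -0.6" --pt "0 0 0 0 0 0 -0.6"

```text
time_s: 38.05
ee_pos: [0.4323, 0.0308, 0.0439]
eef_rot: [3.141, -0.97, 1.388]
force: [0.1, 0.3, -1.9]
grip_width: 0.0347
grip_force: 50.0
```

Request:
jog_arm --pt "-0.0033 0 0.0023 0 0 0 -0.6" --pt "0 0 0 0 0 0 -0.6"

```text
time_s: 38.25
ee_pos: [0.4325, 0.0306, 0.0416]
eef_rot: [3.139, -0.974, 1.39]
force: [-12.8, -11.7, 29.0]
grip_width: 0.0346
grip_force: 50.0
```

Request:
jog_arm --pt "0.0017 0 -0.0012 0 0 0 -0.6" --pt "0 0 0 0 0 0 -0.3" --pt "0 0 0 0 0 0 0" --pt "0 0 0 0 0 0 0"

```text
time_s: 38.65
ee_pos: [0.432, 0.0311, 0.0414]
eef_rot: [-3.14, -0.971, 1.386]
force: [-0.6, 0.2, -0.5]
grip_width: 0.0455
grip_force: 0.0
```

Request:
jog_arm --pt "0 0 0 0 0 0 0" --pt "0 0 -0.02 0 0 0 0" --pt "0 0 -0.04 0 0 0 0" --pt "0 0 -0.04 0 0 0 0" --pt "0.03 0 -0.03 0 0 0 0"

```text
time_s: 39.15
ee_pos: [0.4149, -0.0598, 0.1394]
eef_rot: [-3.135, -0.972, 1.379]
force: [0.6, -0.1, -0.1]
grip_width: 0.047
grip_force: 0.0
```

Request:
jog_arm --pt "0.04 0 -0.03 0 0 0 0" --pt "0.03 0 -0.02 0 -0.14 0 0" --pt "0 0 0 0 -0.14 0 0" --pt "0 0 0 0 -0.14 0 0" --pt "0 0 0 0 -0.14 0 0"

```text
time_s: 39.65
ee_pos: [0.4155, -0.0601, 0.2264]
eef_rot: [3.14, -0.405, 1.387]
force: [-0.4, -0.5, -1.0]
grip_width: 0.0473
grip_force: 0.0
```

Request:
jog_arm --pt "0 0 0 0 -0.14 0 0" --pt "0 0 0 0 -0.14 0 0" --pt "0 0 0 0 -0.13 0 0"

```text
time_s: 39.95
ee_pos: [0.4156, -0.0597, 0.2263]
eef_rot: [3.14, 0.004, 1.387]
force: [0.5, 0.6, -0.8]
grip_width: 0.0466
grip_force: 0.0
```

```bash
cat > crk.py <<'E'
from h import *
o=st();print(np.round(o['qpos'],3));P={}
p0=np.array([.43,.02,.066])
for n in ('top','scene','wrist'):
    im,m=snap(n,'k_%s.png'%n);f=n=='wrist';H=cv2.cvtColor(im,cv2.COLOR_RGB2HSV);h_,s,v=cv2.split(H);k=(((h_<8)|(h_>172))&(s>130)&(v>(50 if f else 50))).astype(np.uint8)
    q,l,S,C=cv2.connectedComponentsWithStats(k);u=proj(m,p0,f);print(n,np.round(u,1))
    for i in range(1,q):
        if S[i,4]>30 and np.hypot(*(C[i]-u))<70:
            vv=v[l==i];thr=np.percentile(vv,90)*.88
            ys,xs=np.nonzero((l==i)&(v>thr));r=cv2.minAreaRect(np.c_[xs,ys].astype(np.float32));print(C[i].round(1),S[i].tolist(),'bright',len(xs),np.round(r[0],1),np.round(r[1],1));P[n]=r[0]
            w=np.array([onz(m,*b,.066,f) for b in cv2.boxPoints(r)]);print('  z=.066:',w.mean(0).round(4),[(np.round(np.arctan2(*(w[j]-w[j-1])[:2][::-1]),3),np.linalg.norm(w[j]-w[j-1]).round(4)) for j in (1,2)])
E
python3 crk.py
```

```text
{'time_s': 39.95, 'ee_pos': [0.4156, -0.0597, 0.2263], 'eef_rot': [3.1398, 0.0044, 1.3871], 'force': [0.4833, 0.6265, -0.766], 'grip_width': 0.0466, 'grip_force': 0.0}
[-0.227 -0.015  1.831 -0.004  1.323 -0.042]
top [290.  295.7]
scene [263.7 244.9]
[261.6 250.7] [250, 239, 24, 25, 446] bright 180 [261.8 245.2] [12.7 18.5]
  z=.066: [0.4279 0.0228 0.066 ] [(np.float64(-0.18), np.float64(0.0413)), (np.float64(-2.162), np.float64(0.0341))]
wrist [325.4 141.2]
[324.6 137.5] [306, 119, 38, 38, 1424] bright 1209 [325. 137.] [34. 34.]
  z=.066: [0.4303 0.0239 0.066 ] [(np.float64(-0.18), np.float64(0.0305)), (np.float64(-1.747), np.float64(0.0311))]
```

Request:
jog_arm --pt "0 0 0 0 0 -0.143 0.3" --pt "0 0 0 0 0 -0.143 0.3" --pt "0 0 0 0 0 -0.143 0.3" --pt "0 0 0 0 0 -0.143 0.3" --pt "0 0 0 0 0 -0.143 0.3"

```text
time_s: 40.6
ee_pos: [0.4151, -0.0601, 0.2251]
eef_rot: [3.14, -0.005, 2.107]
force: [0.5, -0.9, -0.3]
grip_width: 0.0613
grip_force: 0.0
```

Request:
jog_arm --pt "0 0 0 0 0 -0.143 0.3" --pt "0 0 0 0 0 -0.143 0.3" --pt "0 0 0 0 0 -0.143 0.3" --pt "0 0 0 0 0 -0.143 0.3" --pt "0 0 0 0 0 -0.143 0.3"

```text
time_s: 41.1
ee_pos: [0.4151, -0.0602, 0.2251]
eef_rot: [3.137, -0.003, 2.822]
force: [-0.4, 0.1, -0.1]
grip_width: 0.0611
grip_force: 0.0
```

Request:
jog_arm --pt "0 0 0 0 0 -0.143 0.3" --pt "0 0.03 0 0 0 0 0.3" --pt "0 0.03 0 0 0 0 0.3" --pt "0 0.02 0 0 0 0 0.3" --pt "0 0 0 0 0 0 0.3"

```text
time_s: 41.6
ee_pos: [0.4298, 0.02, 0.2252]
eef_rot: [3.138, -0.003, 2.961]
force: [-0.3, -0.2, 0.2]
grip_width: 0.0609
grip_force: 0.0
```

```bash
python3 crk.py; python3 -c "
from h import *
go([.4295,.0235,.03],[np.pi,0,2.96])"
```

```text
{'time_s': 41.6, 'ee_pos': [0.4298, 0.02, 0.2252], 'eef_rot': [3.1376, -0.0028, 2.9611], 'force': [-0.2629, -0.1614, 0.1958], 'grip_width': 0.0609, 'grip_force': 0.0}
[-0.041  0.013  1.806  0.004  1.325 -1.433]
top [290.  295.7]
scene [263.7 244.9]
[261.6 250.7] [250, 238, 24, 26, 448] bright 178 [261.6 245.3] [17.7 12.7]
  z=.066: [0.4273 0.023  0.066 ] [(np.float64(0.224), np.float64(0.0338)), (np.float64(-1.764), np.float64(0.04))]
wrist [326.1 228.6]
[329.7 225.1] [312, 206, 37, 39, 1405] bright 1100 [330.5 228. ] [32. 33.]
  z=.066: [0.4303 0.0241 0.066 ] [(np.float64(1.39), np.float64(0.0306)), (np.float64(-0.167), np.float64(0.0307))]
now [0.4297 0.0181 0.2254] [ 3.139e+00 -2.000e-03  2.959e+00] | shift [0.0008 0.0048 0.1954] turn [ 0.002 -0.002 -0.001]
```

Request:
jog_arm --pt "0 0.0055 0.04 0 0 0 0.3" --pt "0 0 0.045 0 0 0 0.3" --pt "0 0 0.045 0 0 0 0.3" --pt "0 0 0.045 0 0 0 0.3" --pt "0 0 0.02 0 0 0 0.3"

```text
time_s: 42.25
ee_pos: [0.4287, 0.0235, 0.0273]
eef_rot: [3.141, -0.006, 2.958]
force: [-0.4, -0.6, 1.2]
grip_width: 0.0609
grip_force: 0.0
```

Request:
jog_arm --pt "0 0 0 0 0 0 -0.2" --pt "0 0 0 0 0 0 -0.6" --pt "0 0 0 0 0 0 -0.6" --pt "0 0 0 0 0 0 -0.6" --pt "0 0 0 0 0 0 -0.6"

```text
time_s: 42.75
ee_pos: [0.4316, 0.0244, 0.032]
eef_rot: [3.14, 0.002, 2.96]
force: [-0.4, -2.2, 8.6]
grip_width: 0.0349
grip_force: 50.0
```

Request:
jog_arm --pt "0 0 -0.03 0 0 0 -0.6" --pt "0 0 -0.04 0 0 0 -0.6" --pt "0 0 -0.04 0 0 0 -0.6" --pt "0 0 -0.04 0 0 0 -0.6" --pt "0 0 0 0 0 0 -0.6"

```text
time_s: 43.25
ee_pos: [0.4327, 0.0245, 0.1858]
eef_rot: [3.139, 0.008, 2.96]
force: [0.6, -0.2, -2.6]
grip_width: 0.0349
grip_force: 50.0
```

Request:
jog_arm --pt "0 0 0 0 0 0.13 -0.6" --pt "0 0 0 0 0 0.13 -0.6" --pt "0 0 0 0 0 0.13 -0.6" --pt "0 0 0 0 0 0.12 -0.6" --pt "0 0 0 0 0 0 -0.6"

```text
time_s: 43.75
ee_pos: [0.4304, 0.0245, 0.18]
eef_rot: [-3.142, -0.002, 2.448]
force: [-0.3, 0.8, -3.2]
grip_width: 0.0348
grip_force: 50.0
```

Run:
```python
from h import *
st();go([.5573,.0388,.16],[np.pi,0,2.445])
for n in ('top','scene'):
    im,m=snap(n,'f_%s.png'%n)
    H=cv2.cvtColor(im,cv2.COLOR_RGB2HSV);h_,s,v=cv2.split(H);k=(((h_<8)|(h_>172))&(s>130)&(v>50)).astype(np.uint8)
    q,l,S,C=cv2.connectedComponentsWithStats(k);print(n,[(C[i].round(1),S[i].tolist()) for i in range(1,q) if S[i,4]>30])
```

```text
{'time_s': 43.75, 'ee_pos': [0.4304, 0.0245, 0.18], 'eef_rot': [-3.1416, -0.002, 2.4482], 'force': [-0.3091, 0.842, -3.2091], 'grip_width': 0.0348, 'grip_force': 49.9572}
now [0.4304 0.0245 0.18  ] [-3.142e+00 -2.000e-03  2.448e+00] | shift [-0.0885  0.0921  0.0199] turn [-0.    -0.002  0.003]
top [(array([512.8,  40.4]), [499, 30, 30, 21, 230]), (array([518.9,  55.7]), [508, 49, 20, 15, 155]), (array([573. ,  90.3]), [526, 51, 100, 79, 3232]), (array([474.7,  66.3]), [470, 56, 11, 21, 31]), (array([492.6,  86.3]), [480, 75, 26, 25, 283]), (array([521.5,  99.1]), [502, 88, 37, 24, 122]), (array([550.3, 117.9]), [544, 112, 14, 13, 47]), (array([233.1, 123.2]), [226, 116, 15, 16, 181]), (array([589.5, 133.1]), [584, 131, 14, 6, 41]), (array([606.6, 146.6]), [601, 141, 11, 12, 40]), (array([413.4, 182.3]), [409, 175, 11, 13, 59])]
scene [(array([595. ,   0.7]), [568, 0, 53, 3, 111]), (array([299.1, 135.5]), [294, 131, 11, 12, 76]), (array([250.8, 186.1]), [246, 176, 10, 23, 166]), (array([416.1, 204.2]), [410, 198, 12, 13, 87])]
```

Request:
jog_arm --pt "-0.022 0.023 0 0 0 0 -0.6" --pt "-0.022 0.023 0 0 0 0 -0.6" --pt "-0.0225 0.023 0 0 0 0 -0.6" --pt "-0.023 0.023 0 0 0 0 -0.6" --pt "0 0 0 0 0 0 -0.6"

```text
time_s: 44.35
ee_pos: [0.5604, 0.0385, 0.1792]
eef_rot: [-3.141, -0.002, 2.453]
force: [1.1, -0.9, -3.1]
grip_width: 0.0349
grip_force: 50.0
```

Request:
jog_arm --pt "0 0 0.02 0 0 0 -0.6" --pt "0 0 0 0 0 0 -0.6" --pt "0 0 0 0 0 0 -0.6"

```text
time_s: 44.65
ee_pos: [0.5579, 0.0383, 0.1607]
eef_rot: [-3.141, -0.002, 2.451]
force: [0.3, 0.1, -2.1]
grip_width: 0.0346
grip_force: 50.0
```

Run:
```python
from h import *
st();go([.558,.038,.16],[np.pi,0,2.448])
```

```text
{'time_s': 44.65, 'ee_pos': [0.5579, 0.0383, 0.1607], 'eef_rot': [-3.1415, -0.0019, 2.4514], 'force': [0.3353, 0.0903, -2.1198], 'grip_width': 0.0346, 'grip_force': 49.9562}
now [0.5579 0.0383 0.1607] [-3.141e+00 -2.000e-03  2.451e+00] | shift [-0.0003 -0.0001  0.0007] turn [-0.    -0.002  0.003]
```

Request:
jog_arm --pt "0 0 0.015 0 0 0 -0.6" --pt "0 0 0.012 0 0 0 -0.6" --pt "0 0 0 0 0 0 -0.6"

```text
time_s: 44.95
ee_pos: [0.5576, 0.0383, 0.1325]
eef_rot: [-3.141, -0.003, 2.45]
force: [0.2, -0.6, -1.9]
grip_width: 0.0345
grip_force: 50.0
```

Request:
jog_arm --pt "0 0 0.005 0 0 0 -0.6" --pt "0 0 0.005 0 0 0 -0.6" --pt "0 0 0 0 0 0 -0.6"

```text
time_s: 45.25
ee_pos: [0.5581, 0.0383, 0.1231]
eef_rot: [-3.142, -0.002, 2.45]
force: [-0.8, 0.7, -3.1]
grip_width: 0.0351
grip_force: 50.0
```

Request:
jog_arm --pt "0 0 0.005 0 0 0 -0.6" --pt "0 0 0 0 0 0 -0.6" --pt "0 0 0 0 0 0 -0.6"

```text
time_s: 45.55
ee_pos: [0.5583, 0.0384, 0.1185]
eef_rot: [3.141, -0.001, 2.45]
force: [0.3, -0.9, -2.9]
grip_width: 0.0345
grip_force: 50.0
```

Request:
jog_arm --pt "0 0 0.005 0 0 0 -0.6" --pt "0 0 0.005 0 0 0 -0.6" --pt "0 0 0 0 0 0 -0.6"

```text
time_s: 45.85
ee_pos: [0.5579, 0.0383, 0.1076]
eef_rot: [-3.141, -0.002, 2.45]
force: [-1.0, -0.5, -2.6]
grip_width: 0.0344
grip_force: 50.0
```

Request:
jog_arm --pt "0 0 0.004 0 0 0 -0.6" --pt "0 0 0 0 0 0 -0.6" --pt "0 0 0 0 0 0 -0.6"

```text
time_s: 46.15
ee_pos: [0.5583, 0.0383, 0.1045]
eef_rot: [3.141, -0.001, 2.45]
force: [0.7, -0.0, -2.5]
grip_width: 0.0345
grip_force: 50.0
```

Request:
jog_arm --pt "0 0 0.002 0 0 0 -0.6" --pt "0 0 0 0 0 0 -0.6"

```text
time_s: 46.35
ee_pos: [0.5583, 0.0384, 0.1024]
eef_rot: [3.141, -0.001, 2.45]
force: [-0.2, 0.0, -2.5]
grip_width: 0.0347
grip_force: 50.0
```

Request:
jog_arm --pt "0 0 0 0 0 0 -0.2" --pt "0 0 0 0 0 0 0.1" --pt "0 0 0 0 0 0 0.1" --pt "0 0 0 0 0 0 0.1"

```text
time_s: 46.75
ee_pos: [0.5584, 0.0384, 0.1027]
eef_rot: [3.141, -0.001, 2.45]
force: [-0.3, -0.7, 0.1]
grip_width: 0.0517
grip_force: 0.0
```

Request:
jog_arm --pt "0 0 -0.03 0 0 0 0.1" --pt "0 0 -0.04 0 0 0 0.1" --pt "0 0 -0.04 0 0 0 0.1" --pt "0 0 -0.02 0 0 0 0" --pt "0 0 0 0 0 0 0"

```text
time_s: 47.25
ee_pos: [0.5594, 0.0383, 0.2357]
eef_rot: [3.138, 0.003, 2.45]
force: [-0.4, -0.1, -0.3]
grip_width: 0.0472
grip_force: 0.0
```

Request:
jog_arm --pt "0 0 0 0 0 0.135 -0.2" --pt "0 0 0 0 0 0.135 -0.2" --pt "0 0 0 0 0 0.135 -0.2" --pt "0 0 0 0 0 0.135 -0.2" --pt "0 0 0 0 0 0.135 -0.2"

```text
time_s: 47.75
ee_pos: [0.5581, 0.0382, 0.2311]
eef_rot: [-3.139, -0.002, 1.769]
force: [0.0, -0.2, -0.0]
grip_width: 0.0378
grip_force: 0.0
```

Request:
jog_arm --pt "0 0 0 0 0 0.125 -0.2" --pt "0 0 0 0 0 0 -0.2"

```text
time_s: 47.95
ee_pos: [0.5581, 0.0382, 0.2313]
eef_rot: [-3.139, -0.001, 1.648]
force: [0.7, -0.6, -0.5]
grip_width: 0.0378
grip_force: 0.0
```

```bash
cat > fit.py <<'E'
from h import *
st(); p0=np.array([.5573,.0388,.135])
for n in ('top','scene','wrist'):
    im,m=snap(n,'g_%s.png'%n);f=n=='wrist';H=cv2.cvtColor(im,cv2.COLOR_RGB2HSV);h_,s,v=cv2.split(H);k=(((h_<8)|(h_>172))&(s>130)&(v>50)).astype(np.uint8)
    q,l,S,C=cv2.connectedComponentsWithStats(k);u=proj(m,p0,f);print(n,np.round(u,1))
    for i in range(1,q):
        if S[i,4]>30 and np.hypot(*(C[i]-u))<60:
            vv=v[l==i];ys,xs=np.nonzero((l==i)&(v>np.percentile(vv,90)*.88));r=cv2.minAreaRect(np.c_[xs,ys].astype(np.float32));w=np.array([onz(m,*b,.135,f) for b in cv2.boxPoints(r)])
            print(C[i].round(1),S[i].tolist(),'top face',np.round(r[0],1),np.round(r[1],1),w.mean(0).round(4),[(np.round(np.arctan2(*(w[j]-w[j-1])[:2][::-1]),3),np.linalg.norm(w[j]-w[j-1]).round(4)) for j in (1,2)])
go([.515,.0739,.16],[np.pi,0,1.65])
E
python3 fit.py
```

```text
{'time_s': 47.95, 'ee_pos': [0.5581, 0.0382, 0.2313], 'eef_rot': [-3.1392, -0.0013, 1.648], 'force': [0.6689, -0.645, -0.4846], 'grip_width': 0.0378, 'grip_force': 0.0}
top [276.2 220.9]
scene [289.1 178.5]
[299.  133.6] [294, 131, 11, 6, 45] top face [299. 133.] [4. 8.] [0.723  0.1115 0.135 ] [(np.float64(-1.046), np.float64(0.0177)), (np.float64(-2.627), np.float64(0.0178))]
wrist [324.4 244.5]
[323.8 242.3] [295, 210, 59, 62, 1879] top face [327.9 243.1] [54.9 18.6] [0.56   0.0397 0.135 ] [(np.float64(0.21), np.float64(0.0141)), (np.float64(-1.359), np.float64(0.0438))]
now [0.5583 0.0382 0.2319] [-3.140e+00 -1.000e-03  1.654e+00] | shift [ 0.0391 -0.0401  0.072 ] turn [-0.001 -0.001  0.004]
```

Request:
jog_arm --pt "0.02 -0.02 0 0 0 0 -0.2" --pt "0.019 -0.02 0 0 0 0 -0.2" --pt "0 0 0.03 0 0 0 -0.2" --pt "0 0 0.03 0 0 0 -0.2" --pt "0 0 0 0 0 0 -0.2"

```text
time_s: 48.6
ee_pos: [0.5136, 0.074, 0.1693]
eef_rot: [-3.135, -0.001, 1.653]
force: [0.6, -0.2, 0.2]
grip_width: 0.0375
grip_force: 0.0
```

Run:
```python
from h import *
st();im,m=snap('wrist','w6.png')
for p in ((.515,.0739,.149),(.515,.0739,.083),(.5573,.0388,.135)): print(np.round(proj(m,p,True),1))
g=cv2.cvtColor(im,cv2.COLOR_RGB2GRAY);u,v=[int(x) for x in proj(m,(.515,.0739,.147),True)]
print(g[v-36:v+37:4,u-48:u+49:4])
```

```text
{'time_s': 48.6, 'ee_pos': [0.5136, 0.074, 0.1693], 'eef_rot': [-3.1349, -0.0012, 1.6526], 'force': [0.6415, -0.2305, 0.2003], 'grip_width': 0.0375, 'grip_force': 0.0}
[328.1 280.9]
[327.9 249.3]
[388.  327.9]
[[ 68  70  67  64 118  49  52  52  54  57  25  28  24  29  33  55  41  40
   45  44  46  45  48  46  50]
 [ 68  67  68  68 113 121  48  54  58  22  26  23  25  24  28  32  55  47
   44  46  45  46  45  46  47]
 [ 65  67  68  67 108 115 115  46  38  22  27  28  27  28  30  26  58  56
   48  44  44  46  46  47  50]
 [ 66  67  67  67 106 116 110 210  24  25  25  26  26  31  28  32  50  57
   55  46  48  51  70  71  76]
 [ 66  69  68  68 105 116 110 203   9  25  27  28  33  31  26  29  37  57
   53  55  46  58  93  95  97]
 [ 69  68  65  67  84 116 146 200  19  26  30  31  31  28  31  31  26  58
   57  58  55  49  64 101 101]
 [ 69  66  67  66  70 119 108 221  25  29  33  34  33  35  29  29  28  61
   57  59  56  55  48  60  47]
 [ 67  67  65  68  72 115 113 122  28  27  28  67  77  59  33  31  31  54
   59  56  60  53  55  46  45]
 [ 69  66  66  69  66 114 111 124  29  33  70 104 
[... 405 characters left out ...]
97 215  43 102 108  89  89  60  57  50
   44  44  42  34  88  87  89]
 [ 82  28  17 113 111 138 201 193 198 201 199 207 111 112 114  65  57  47
   42  46  46  33  63  89  88]
 [ 56  30  17 110 111 110 201 194 197 196 199 203 126 112 112 107  56  46
   48  45  51  36  29  86  90]
 [ 27  29  20 114 113  91 201 197 198 195 200 201 201 196 195 190  55  47
   46  57  39  36  34  90  89]
 [ 26  25  21 110 113  83 206 195 200 196 200 201 198 194 193 185  54  49
   60  45  38  35  37  82  86]
 [ 30  30  31 112 112 113 198 195 198 196 201 201 197 197 194 210  53  58
   44  45  45  35  35  46  88]
 [ 30  31  92 113 111  99 184 199 199 196 202 200 199 201 196 208  75  73
   46  46  48  34  37  34  89]]
```

Request:
jog_arm --pt "0 0 0.03 0 0 0 -0.2" --pt "0 0 0.03 0 0 0 -0.2" --pt "0 0 0.006 0 0 0 -0.2" --pt "0 0 0 0 0 0 -0.2"

```text
time_s: 49.05
ee_pos: [0.5157, 0.074, 0.1074]
eef_rot: [-3.141, -0.001, 1.651]
force: [1.5, 0.1, 0.3]
grip_width: 0.0376
grip_force: 0.0
```

Request:
jog_arm --pt "0 0 0 0 0 0 -0.8" --pt "0 0 0 0 0 0 -0.8" --pt "0 0 0 0 0 0 -0.8" --pt "0 0 0 0 0 0 -0.8" --squeeze 25

```text
time_s: 49.45
ee_pos: [0.5159, 0.0743, 0.1077]
eef_rot: [3.14, -0.001, 1.65]
force: [-0.9, 1.4, 7.7]
grip_width: 0.0224
grip_force: 25.0
```

```bash
cat > wind.py <<'E'
from h import *
import sys
o=st();yaw=o['eef_rot'][2];c=np.array([.5573,.0388]);d=np.array(o['ee_pos'][:2])-c;th=np.arctan2(d[1],d[0]);print('th',th,'r',np.hypot(*d))
n=int(sys.argv[1]);st_=np.radians(float(sys.argv[2]));X=np.array([np.cos(yaw),np.sin(yaw)]);Y=np.array([np.sin(yaw),-np.cos(yaw)])
q=np.array([.055*np.array([np.cos(th-k*st_),np.sin(th-k*st_)]) for k in range(n+1)]);dd=np.diff(q,axis=0)
r=np.round(np.c_[dd@X,dd@Y],4)
for i in range(0,n,5): print([[a,b,0,0,0,0,-.8] for a,b in r[i:i+5].tolist()])
print(r.sum(0))
E
python3 wind.py 15 24
```

```text
{'time_s': 49.45, 'ee_pos': [0.5159, 0.0743, 0.1077], 'eef_rot': [3.1405, -0.0015, 1.6501], 'force': [-0.9133, 1.418, 7.6993], 'grip_width': 0.0224, 'grip_force': 25.0075}
th 2.4334495380655348 r 0.05455464952076522
[[0.0124, 0.0192, 0, 0, 0, 0, -0.8], [0.0035, 0.0226, 0, 0, 0, 0, -0.8], [-0.006, 0.0221, 0, 0, 0, 0, -0.8], [-0.0144, 0.0177, 0, 0, 0, 0, -0.8], [-0.0204, 0.0103, 0, 0, 0, 0, -0.8]]
[[-0.0228, 0.0011, 0, 0, 0, 0, -0.8], [-0.0213, -0.0082, 0, 0, 0, 0, -0.8], [-0.0161, -0.0162, 0, 0, 0, 0, -0.8], [-0.0082, -0.0214, 0, 0, 0, 0, -0.8], [0.0012, -0.0228, 0, 0, 0, 0, -0.8]]
[[0.0104, -0.0204, 0, 0, 0, 0, -0.8], [0.0178, -0.0144, 0, 0, 0, 0, -0.8], [0.0221, -0.0059, 0, 0, 0, 0, -0.8], [0.0226, 0.0036, 0, 0, 0, 0, -0.8], [0.0192, 0.0125, 0, 0, 0, 0, -0.8]]
[ 0.     -0.0002]
```

Request:
jog_arm --pt "0.0124 0.0192 0 0 0 0 -0.8" --pt "0.0035 0.0226 0 0 0 0 -0.8" --pt "-0.006 0.0221 0 0 0 0 -0.8" --pt "-0.0144 0.0177 0 0 0 0 -0.8" --pt "-0.0204 0.0103 0 0 0 0 -0.8"

```text
time_s: 49.95
ee_pos: [0.6105, 0.0574, 0.1078]
eef_rot: [3.14, -0.002, 1.652]
force: [-6.7, 1.7, 5.4]
grip_width: 0.0224
grip_force: 25.1
```

Request:
jog_arm --pt "-0.0228 0.0011 0 0 0 0 -0.8" --pt "-0.0213 -0.0082 0 0 0 0 -0.8" --pt "-0.0161 -0.0162 0 0 0 0 -0.8" --pt "-0.0082 -0.0214 0 0 0 0 -0.8" --pt "0.0012 -0.0228 0 0 0 0 -0.8"

```text
time_s: 50.45
ee_pos: [0.5476, -0.0165, 0.1076]
eef_rot: [3.138, -0.001, 1.649]
force: [6.9, 12.0, -0.8]
grip_width: 0.0221
grip_force: 25.0
```

Request:
jog_arm --pt "0.0104 -0.0204 0 0 0 0 -0.8" --pt "0.0178 -0.0144 0 0 0 0 -0.8" --pt "0.0221 -0.0059 0 0 0 0 -0.8" --pt "0.0226 0.0036 0 0 0 0 -0.8" --pt "0.0192 0.0127 0 0 0 0 -0.8"

```text
time_s: 50.95
ee_pos: [0.5152, 0.0745, 0.1077]
eef_rot: [3.141, -0.0, 1.65]
force: [5.3, -10.0, 0.5]
grip_width: 0.0224
grip_force: 25.0
```

```bash
cat > deck.py <<'E'
from h import *
st()
im,m=snap('scene','d.png');H=cv2.cvtColor(im,cv2.COLOR_RGB2HSV);h_,s,v=cv2.split(H)
im0=cv2.imread('pics/scene0.png');H0=cv2.cvtColor(im0,cv2.COLOR_BGR2HSV)
for nm,(a,b,c) in (('start',cv2.split(H0)),('now',(h_,s,v))):
    k=((a>20)&(a<35)&(b>90)&(c>90)).astype(np.uint8);k[:150]=0;k[280:]=0;k[:,:320]=0;k[:,430:]=0
    ys,xs=np.nonzero(k)
    # near edge of the deck: lowest yellow pixel per column
    L=[(x,ys[xs==x].max()) for x in range(338,400) if (xs==x).any()];L=np.array(L)
    p=np.polyfit(L[:,0],L[:,1],1) if len(L)>5 else None
    res=np.abs(np.polyval(p,L[:,0])-L[:,1])<1.5;p=np.polyfit(L[res,0],L[res,1],1);v0=np.polyval(p,365);print(nm,len(xs),res.sum(),p.round(3),'v at 365',v0.round(2))
    # deck near face lies in vertical plane through the rack centre offset 60 mm
    n=np.array([np.cos(.164),np.sin(.164),0]);pt=np.array([.588,-.133,0])-.06*n
    C,d=ray(m,365,v0);t=((pt-C)@n)/(d@n);print('   deck edge z',(C+t*d).round(4))
E
python3 deck.py
```

```text
{'time_s': 50.95, 'ee_pos': [0.5152, 0.0745, 0.1077], 'eef_rot': [3.1412, -0.0003, 1.6501], 'force': [5.3031, -10.0218, 0.4973], 'grip_width': 0.0224, 'grip_force': 24.9817}
start 88 48 [  0.217 163.266] v at 365 242.52
   deck edge z [ 0.5288 -0.1428  0.067 ]
now 77 29 [  0.225 156.347] v at 365 238.49
   deck edge z [ 0.5287 -0.1421  0.0767]
```

Request:
jog_arm --pt "0.0124 0.0192 0 0 0 0 -0.8" --pt "0.0035 0.0226 0 0 0 0 -0.8" --pt "-0.006 0.0221 0 0 0 0 -0.8" --pt "-0.0144 0.0177 0 0 0 0 -0.8" --pt "-0.0204 0.0103 0 0 0 0 -0.8"

```text
time_s: 51.5
ee_pos: [0.6105, 0.0574, 0.1079]
eef_rot: [3.14, -0.002, 1.652]
force: [-7.8, 2.1, 6.7]
grip_width: 0.0225
grip_force: 25.1
```

Request:
jog_arm --pt "-0.0228 0.0011 0 0 0 0 -0.8" --pt "-0.0213 -0.0082 0 0 0 0 -0.8" --pt "-0.0161 -0.0162 0 0 0 0 -0.8" --pt "-0.0082 -0.0214 0 0 0 0 -0.8" --pt "0.0012 -0.0228 0 0 0 0 -0.8"

```text
time_s: 52.0
ee_pos: [0.5476, -0.0168, 0.1077]
eef_rot: [3.138, -0.001, 1.649]
force: [7.3, 11.1, 0.7]
grip_width: 0.0223
grip_force: 25.0
```

Request:
jog_arm --pt "0.0104 -0.0204 0 0 0 0 -0.8" --pt "0.0178 -0.0144 0 0 0 0 -0.8" --pt "0.0221 -0.0059 0 0 0 0 -0.8" --pt "0.0226 0.0036 0 0 0 0 -0.8" --pt "0.0192 0.0127 0 0 0 0 -0.8"

```text
time_s: 52.5
ee_pos: [0.5152, 0.0745, 0.1078]
eef_rot: [3.141, -0.0, 1.65]
force: [5.0, -9.9, 2.1]
grip_width: 0.0225
grip_force: 25.0
```

Request:
jog_arm --pt "0.0124 0.0192 0 0 0 0 -0.8" --pt "0.0035 0.0226 0 0 0 0 -0.8" --pt "-0.006 0.0221 0 0 0 0 -0.8" --pt "-0.0144 0.0177 0 0 0 0 -0.8" --pt "-0.0204 0.0103 0 0 0 0 -0.8"

```text
time_s: 53.0
ee_pos: [0.6106, 0.0575, 0.108]
eef_rot: [3.139, -0.002, 1.652]
force: [-8.6, 0.7, 7.1]
grip_width: 0.0224
grip_force: 25.1
```

Request:
jog_arm --pt "-0.0228 0.0011 0 0 0 0 -0.8" --pt "-0.0213 -0.0082 0 0 0 0 -0.8" --pt "-0.0161 -0.0162 0 0 0 0 -0.8" --pt "-0.0082 -0.0214 0 0 0 0 -0.8" --pt "0.0012 -0.0228 0 0 0 0 -0.8"

```text
time_s: 53.5
ee_pos: [0.5477, -0.0169, 0.1078]
eef_rot: [3.138, -0.001, 1.649]
force: [6.5, 9.9, 0.9]
grip_width: 0.0227
grip_force: 25.0
```

Request:
jog_arm --pt "0.0104 -0.0204 0 0 0 0 -0.8" --pt "0.0178 -0.0144 0 0 0 0 -0.8" --pt "0.0221 -0.0059 0 0 0 0 -0.8" --pt "0.0226 0.0036 0 0 0 0 -0.8" --pt "0.0192 0.0127 0 0 0 0 -0.8"

```text
time_s: 54.0
ee_pos: [0.5153, 0.0745, 0.1079]
eef_rot: [3.141, -0.0, 1.65]
force: [4.8, -9.9, 3.1]
grip_width: 0.0225
grip_force: 25.0
```

```bash
python3 deck.py
python3 - <<'E'
from h import *
# pointer red mask, both views, for the tip (towards the deck)
for n,roi in (('scene0',(400,190,430,220)),('top0',(398,168,432,200)),('d',(400,190,430,220))):
    im=cv2.imread('pics/%s.png'%n);h_,s,v=cv2.split(cv2.cvtColor(im,cv2.COLOR_BGR2HSV));x0,y0,x1,y1=roi
    print(n)
    for y in range(y0,y1):
        r=''.join(('#' if s[y,x]>140 else '+') if ((h_[y,x]<9)|(h_[y,x]>170))&(s[y,x]>90)&(v[y,x]>40) else '.' for x in range(x0,x1))
        if r.strip('.'): print(y,x0,r)
E
```

```text
{'time_s': 54.0, 'ee_pos': [0.5153, 0.0745, 0.1079], 'eef_rot': [3.141, -0.0003, 1.6501], 'force': [4.7672, -9.8708, 3.0975], 'grip_width': 0.0225, 'grip_force': 24.9878}
start 88 48 [  0.217 163.266] v at 365 242.52
   deck edge z [ 0.5288 -0.1428  0.067 ]
now 98 49 [  0.212 152.693] v at 365 230.17
   deck edge z [ 0.5285 -0.1408  0.0963]
scene0
197 400 .....................+........
198 400 .....................#+.......
199 400 .............+#......#+.......
200 400 ............+###+...+#........
201 400 ..........+###########........
202 400 ..........############........
203 400 ...........+#########+........
204 400 ............+########+........
205 400 .............########.........
206 400 .............########.........
207 400 .............#######..........
208 400 .............#######..........
209 400 .............#######..........
210 400 ...............++##...........
top0
174 398 .............++...................
175 398 ............###+..................
176 398 ...........+###+..................
177 398 ...........###+...................
178 398 ..........####.....
[... 293 characters left out ...]
########+..............
186 398 ...........+#######...............
187 398 ...........+######................
188 398 .............+....................
d
197 400 .....................+........
198 400 .....................#+.......
199 400 .............+#......#+.......
200 400 ............+###+...+#........
201 400 ..........+###########........
202 400 ..........############........
203 400 ...........+#########+........
204 400 ............+########+........
205 400 .............########.........
206 400 .............########.........
207 400 .............#######..........
208 400 .............#######..........
209 400 .............#######..........
210 400 ...............++##...........
```

Run:
```python
from h import *
T=ctrl.camera_model('top');S=ctrl.camera_model('scene')
for t,s in (((405.3,182.1),(410.3,201.8)),((411.5,174.5),(413.3,199.3)),((411,187.5),(416.5,210)),((405.3,182.1),(411.5,201.8))):
    p,e=meet(ray(T,*t),ray(S,*s));print(p.round(4),round(max(e),4))
im,m=snap('wrist','w7.png');print(proj(m,(.634,-.195,.11),True))
print([np.round(proj(S,(.5288,-.1428,z)),1)[1] for z in (.067,.0963,.11)])
a=cv2.imread('pics/top0.png')[165:205,390:440];b=cv2.imread('pics/scene0.png')[185:225,395:445];u,v=[int(x) for x in proj(m,(.634,-.195,.11),True)]
w=cv2.cvtColor(im[max(0,v-40):v+40,max(0,u-50):u+50],cv2.COLOR_RGB2BGR)
print(w.shape,u,v)
f=lambda x:cv2.resize(x,(390,312),interpolation=cv2.INTER_CUBIC)
cv2.imwrite('pics/c9.png',np.hstack([f(a),f(b)]))
```

```text
[ 0.6291 -0.1892  0.1153] 0.0003
[ 0.6396 -0.1959  0.1182] 0.005
[ 0.623  -0.2031  0.1042] 0.002
[ 0.6297 -0.1902  0.115 ] 0.0008
[422.7545333087054, 550.687239843028]
[np.float64(242.5), np.float64(230.4), np.float64(224.6)]Traceback (most recent call last):
  File "<stdin>", line 8, in <module>
cv2.error: OpenCV(4.12.0) /io/opencv/modules/imgproc/src/color.cpp:199: error: (-215:Assertion failed) !_src.empty() in function 'cvtColor'
```

Run:
```python
import cv2,numpy as np
a=cv2.imread('pics/top0.png')[165:205,390:440];b=cv2.imread('pics/scene0.png')[185:225,395:445]
f=lambda x:cv2.resize(x,(400,320),interpolation=cv2.INTER_CUBIC)
cv2.imwrite('pics/c9.png',np.hstack([f(a),f(b)]))
```

```text
(no output)
```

View pics/c9.png

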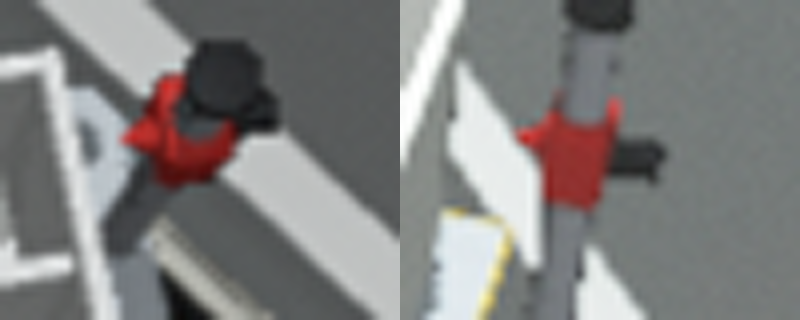

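Request:
jog_arm --pt "0.0124 0.0192 0 0 0 0 -0.8" --pt "0.0035 0.0226 0 0 0 0 -0.8" --pt "-0.006 0.0221 0 0 0 0 -0.8" --pt "-0.0144 0.0177 0 0 0 0 -0.8" --pt "-0.0204 0.0103 0 0 0 0 -0.8"

```text
time_s: 54.6
ee_pos: [0.6106, 0.0573, 0.108]
eef_rot: [3.139, -0.003, 1.651]
force: [-6.5, 1.5, 8.2]
grip_width: 0.0224
grip_force: 25.1
```

Request:
jog_arm --pt "-0.0228 0.0011 0 0 0 0 -0.8" --pt "-0.0213 -0.0082 0 0 0 0 -0.8" --pt "-0.0161 -0.0162 0 0 0 0 -0.8" --pt "-0.0082 -0.0214 0 0 0 0 -0.8" --pt "0.0012 -0.0228 0 0 0 0 -0.8"

```text
time_s: 55.1
ee_pos: [0.5476, -0.0172, 0.1077]
eef_rot: [3.138, -0.001, 1.649]
force: [7.1, 9.7, 1.5]
grip_width: 0.0222
grip_force: 25.0
```

Request:
jog_arm --pt "0.0104 -0.0204 0 0 0 0 -0.8" --pt "0.0178 -0.0144 0 0 0 0 -0.8" --pt "0.0221 -0.0059 0 0 0 0 -0.8" --pt "0.0226 0.0036 0 0 0 0 -0.8" --pt "0.0192 0.0127 0 0 0 0 -0.8"

```text
time_s: 55.6
ee_pos: [0.5151, 0.0742, 0.1079]
eef_rot: [3.141, -0.0, 1.65]
force: [3.9, -9.6, 4.2]
grip_width: 0.0226
grip_force: 25.0
```

Request:
jog_arm --pt "0.0124 0.0192 0 0 0 0 -0.8" --pt "0.0035 0.0226 0 0 0 0 -0.8" --pt "-0.006 0.0221 0 0 0 0 -0.8" --pt "-0.0144 0.0177 0 0 0 0 -0.8" --pt "-0.0204 0.0103 0 0 0 0 -0.8"

```text
time_s: 56.1
ee_pos: [0.6106, 0.0573, 0.108]
eef_rot: [3.139, -0.003, 1.651]
force: [-6.7, 2.6, 7.4]
grip_width: 0.0225
grip_force: 25.1
```

Request:
jog_arm --pt "-0.0228 0.0011 0 0 0 0 -0.8" --pt "-0.0213 -0.0082 0 0 0 0 -0.8" --pt "-0.0161 -0.0162 0 0 0 0 -0.8" --pt "-0.0082 -0.0214 0 0 0 0 -0.8" --pt "0.0012 -0.0228 0 0 0 0 -0.8"

```text
time_s: 56.6
ee_pos: [0.5475, -0.0173, 0.1077]
eef_rot: [3.138, -0.001, 1.649]
force: [6.2, 8.4, 1.5]
grip_width: 0.0225
grip_force: 25.0
```

Request:
jog_arm --pt "0.0104 -0.0204 0 0 0 0 -0.8" --pt "0.0178 -0.0144 0 0 0 0 -0.8" --pt "0 0 0 0 0 0 -0.8" --pt "0 0 0 0 0 0 -0.8"

```text
time_s: 57.0
ee_pos: [0.51, 0.0097, 0.1078]
eef_rot: [3.141, -0.001, 1.65]
force: [-4.3, 2.1, 11.2]
grip_width: 0.0224
grip_force: 25.0
```

```bash
python3 deck.py
python3 - <<'E'
from h import *
S=ctrl.camera_model('scene');T=ctrl.camera_model('top')
im=cv2.imread('pics/d.png');h_,s,v=cv2.split(cv2.cvtColor(im,cv2.COLOR_BGR2HSV))
for y in range(195,240): print(y,''.join('R' if ((h_[y,x]<9)|(h_[y,x]>170))&(s[y,x]>90)&(v[y,x]>40) else 'Y' if (18<h_[y,x]<38)&(s[y,x]>60)&(v[y,x]>70) else '.' for x in range(335,430)))
n=np.array([.987,.163,0]);w=np.array([-.163,.987,0]);c=np.array([.588,-.133,0])
for z in (.111,.1145,.118): print(z,[np.round(proj(S,c+[0,0,z]+.06*(a*n+b*w)),1).tolist() for a,b in ((-1,1),(-1,-1),(1,-1))])
E
```

```text
{'time_s': 57.0, 'ee_pos': [0.51, 0.0097, 0.1078], 'eef_rot': [3.1408, -0.0015, 1.6505], 'force': [-4.3222, 2.1372, 11.2245], 'grip_width': 0.0224, 'grip_force': 25.0173}
start 88 48 [  0.217 163.266] v at 365 242.52
   deck edge z [ 0.5288 -0.1428  0.067 ]
now 90 49 [  0.21  145.697] v at 365 222.32
   deck edge z [ 0.5283 -0.1395  0.1145]
195 ............................................................................Y..................
196 ............................................................................Y..................
197 ...........................................................................YY.........R........
198 ...........................................................................Y..........RR.......
199 ..........................................................................YY..RR......RR.......
200 ........Y.................................................................YY.RRRRR...RR........
201 ........Y..................................................................RRRRRRRRRRRR........
202 .......Y.............................................
[... 3208 characters left out ...]
..................................
235 ...............................................................................................
236 ...............................................................................................
237 ...............................................................................................
238 ...............................................................................................
239 ...............................................................................................
0.111 [[335.5, 217.3], [398.6, 231.3], [412.2, 195.3]]
0.1145 [[335.5, 215.8], [398.8, 229.8], [412.4, 193.8]]
0.118 [[335.6, 214.3], [399.0, 228.2], [412.6, 192.4]]
```

Run:
```python
from h import *
S=ctrl.camera_model('scene');T=ctrl.camera_model('top')
# column axis from its top cap in both views (top0 cap ~ (418.,173), scene cap ~ (420.3,186.5)) and collar rows on its front
for z in (.104,.108,.112,.1145,.118,.122):
    print(z,np.round(proj(S,(.634,-.202,z)),1),np.round(proj(S,(.629,-.190,z)),1),np.round(proj(T,(.629,-.190,z)),1),np.round(proj(T,(.634,-.202,z)),1))
```

```text
0.104 [416.9 207.1] [410.2 206.6] [404.6 183.8] [411.2 181. ]
0.108 [417.2 205.5] [410.4 205. ] [405.  183.2] [411.6 180.5]
0.112 [417.4 203.8] [410.6 203.3] [405.3 182.7] [411.9 179.9]
0.1145 [417.6 202.7] [410.8 202.2] [405.5 182.3] [412.2 179.5]
0.118 [417.8 201.3] [411.  200.8] [405.8 181.8] [412.5 179. ]
0.122 [418.1 199.6] [411.3 199.1] [406.2 181.3] [412.9 178.4]
```

Request:
jog_arm --pt "0 0 0 0 0 0 -0.3" --pt "0 0 0 0 0 0 -0.2" --pt "0 0 0 0 0 0 -0.2" --pt "0 0 -0.04 0 0 0 -0.2" --pt "0 0 -0.04 0 0 0 -0.2"

```text
time_s: 57.55
ee_pos: [0.5094, 0.0093, 0.1868]
eef_rot: [-3.138, -0.002, 1.65]
force: [0.6, 0.2, 1.4]
grip_width: 0.0374
grip_force: 0.0
```

Request:
jog_arm --pt "0 0 -0.045 0 0 0 -0.2" --pt "0 0 -0.045 0 0 0 -0.2" --pt "0 0 -0.045 0 0 0 0.1" --pt "0 0 0 0 0 0 0.1"

```text
time_s: 57.95
ee_pos: [0.5114, 0.0091, 0.3273]
eef_rot: [3.133, -0.0, 1.65]
force: [0.2, 0.5, -0.8]
grip_width: 0.0497
grip_force: 0.0
```

Request:
jog_arm --pt "0 0 0 0 0 0.1375 0.3" --pt "0 0 0 0 0 0.1375 0.3" --pt "0 0 0 0 0 0.1375 0.3" --pt "0 0 0 0 0 0.1375 0.3" --pt "0 0 0 0 0 0.1375 0.3"

```text
time_s: 58.45
ee_pos: [0.5101, 0.0092, 0.3206]
eef_rot: [-3.139, 0.0, 0.957]
force: [-0.1, 0.6, 1.2]
grip_width: 0.0607
grip_force: 0.0
```

Request:
jog_arm --pt "0 0 0 0 0 0.1375 0.3" --pt "0 0 0 0 0 0.1375 0.3" --pt "0 0 0 0 0 0.1375 0.3" --pt "0 0 0 0 0 0 0.3"

```text
time_s: 58.85
ee_pos: [0.5101, 0.0092, 0.3207]
eef_rot: [-3.14, 0.001, 0.548]
force: [-0.1, -0.3, 0.8]
grip_width: 0.0613
grip_force: 0.0
```

```bash
python3 fit.py; python3 -c "
from h import *
go([.5573,.0388,.2],[np.pi,0,.55])"; python3 deck.py | tail -2
```

```text
{'time_s': 58.85, 'ee_pos': [0.5101, 0.0092, 0.3207], 'eef_rot': [-3.1396, 0.001, 0.5477], 'force': [-0.0867, -0.2889, 0.8248], 'grip_width': 0.0613, 'grip_force': 0.0}
top [276.2 220.9]
scene [289.1 178.5]
[299.  133.2] [294, 131, 11, 6, 43] top face [299. 133.] [4. 8.] [0.723  0.1115 0.135 ] [(np.float64(-1.046), np.float64(0.0177)), (np.float64(-2.627), np.float64(0.0178))]
[288.6 180.5] [281, 176, 17, 10, 162] top face [288.5 180. ] [ 8. 15.] [0.5521 0.0372 0.135 ] [(np.float64(-1.051), np.float64(0.0295)), (np.float64(-2.617), np.float64(0.028))]
wrist [324.7 165.4]
[325.  165.5] [308, 148, 35, 36, 1207] top face [325. 165.] [32. 32.] [0.5578 0.0387 0.135 ] [(np.float64(-1.016), np.float64(0.0311)), (np.float64(-2.582), np.float64(0.0316))]
now [0.5102 0.0092 0.3211] [-3.14e+00  1.00e-03  5.54e-01] | shift [ 0.0382 -0.0522  0.1612] turn [-0.002 -0.    -1.096]
now [0.5102 0.0092 0.3211] [-3.14e+00  1.00e-03  5.54e-01] | shift [ 5.570e-02 -1.000e-04  1.211e-01] turn [-0.002  0.001  0.004]
now 92 50 [  0.21  145.804] v at 365 222.32
   deck edge z [ 0.5283 -0.1395  0.1145]
```

Run:
```python
from h import *
im,m=snap('wrist','w8.png');h_,s,v=cv2.split(cv2.cvtColor(im,cv2.COLOR_RGB2HSV))
u,w=[int(x) for x in proj(m,(.629,-.19,.1145),True)];print(proj(m,(.629,-.19,.1145),True),proj(m,(.634,-.202,.157),True),proj(m,(.634,-.202,.07),True))
for y in range(w-22,w+22): print(y,u-30,''.join('R' if ((h_[y,x]<9)|(h_[y,x]>170))&(s[y,x]>90)&(v[y,x]>40) else 'Y' if (18<h_[y,x]<38)&(s[y,x]>60)&(v[y,x]>70) else '.' for x in range(u-30,min(640,u+30))))
```

```text
[522.7914917694088, 222.71190494262686] [550.3073510184131, 233.16255252140363] [514.5104359727408, 217.13020534394136]
200 492 .......................................Y....................
201 492 ......................................YY....................
202 492 ......................................YY....................
203 492 ......................................Y.....................
204 492 .....................................YY.....................
205 492 .....................................Y......................
206 492 .....................................Y......................
207 492 ............................................................
208 492 ............................................................
209 492 ............................................................
210 492 ............................................................
211 492 ............................................................
212 492 ............................................................
213 492 ............................................................
214 492 ......
[... 1355 characters left out ...]
..........
234 492 ............R....R..........................................
235 492 .........R..................................................
236 492 ................R...........................................
237 492 ...............R....................................Y.......
238 492 ....................................................Y.......
239 492 ....................................................Y.......
240 492 ............................................................
241 492 ............................................................
242 492 ............................................................
243 492 ............................................................
```

Request:
jog_arm --pt "0.014 0 0.03 0 0 0 0.3" --pt "0.014 0 0.03 0 0 0 0.3" --pt "0.014 0 0.03 0 0 0 0.3" --pt "0.0137 0 0.03 0 0 0 0.3" --pt "0 0 0 0 0 0 0.3"

```text
time_s: 59.6
ee_pos: [0.5566, 0.0391, 0.1976]
eef_rot: [-3.137, 0.006, 0.552]
force: [-0.3, 0.3, -0.2]
grip_width: 0.0611
grip_force: 0.0
```

Request:
jog_arm --pt "0 0 0.04 0 0 0 0.3" --pt "0 0 0.04 0 0 0 0.3" --pt "0 0 0.018 0 0 0 0.3" --pt "0 0 0 0 0 0 0.3" --pt "0 0 0 0 0 0 0.3"

```text
time_s: 60.1
ee_pos: [0.5582, 0.0385, 0.1055]
eef_rot: [-3.141, -0.002, 0.55]
force: [0.5, 0.6, -0.5]
grip_width: 0.0612
grip_force: 0.0
```

Run:
```python
from h import *
a=np.load('w3.npy');m3=dict(np.load('w4.npz'));m4=dict(m3);m3=dict(m3,rvec=a[:3],tvec=a[3:])
for n,m in (('w3',m3),('w4',m4)):
    im=cv2.imread('pics/%s.png'%n);h_,s,v=cv2.split(cv2.cvtColor(im,cv2.COLOR_BGR2HSV))
    for z in (.1095,.1145,.1195): print(n,z,'tip',np.round(proj(m,(.629,-.19,z),True),1),'col',np.round(proj(m,(.634,-.202,z),True),1))
    u,w=[int(x) for x in proj(m,(.629,-.19,.1145),True)]
    for y in range(w-12,w+14): print(y,u-15,''.join('R' if ((h_[y,x]<9)|(h_[y,x]>170))&(s[y,x]>110)&(v[y,x]>50) else '.' for x in range(u-15,u+18)))
```

```text
w3 0.1095 tip [392.6 352.7] col [386. 357.]
w3 0.1145 tip [393.1 354.3] col [386.5 358.6]
w3 0.1195 tip [393.6 356. ] col [386.9 360.3]
342 378 .................................
343 378 .................................
344 378 .................................
345 378 .................................
346 378 .................................
347 378 .................................
348 378 .................................
349 378 ........R........................
350 378 .....RRRRR.......................
351 378 ...RRRRRRR.......................
352 378 ..RRRRRRRRR......................
353 378 ..RRRRRRRRR......................
354 378 ..RRRRRRRRRRRRRRR................
355 378 ..RRRRRRRRRRRRRRR................
356 378 ..RRRRRRRRRRRRRR.................
357 378 ..RRRRRRRRRRRRR..................
358 378 ..RRRRRRRRRRRR...................
359 378 ..RRRRR....RRR...................
360 378 ...RRR......RR...................
361 378 ...RRR.......RR..................
362 378 ....R........RR..................
363 378 ....RR.......RR..................
364 378 .....R.......RR.................
[... 657 characters left out ...]
............................
359 360 .................................
360 360 .................................
361 360 .................................
362 360 .................................
363 360 .................................
364 360 .................................
365 360 .................................
366 360 .................................
367 360 .....RRRRRRRRRRRRR...............
368 360 .....RRRRRRRRRRRRRRRRRR..........
369 360 ....RRRRRRRRRRRRRRRRRRR..........
370 360 ....RRRRRRRRRRRRRRRRRRR..........
371 360 .................................
372 360 .................................
373 360 .................................
374 360 .................................
```

Request:
jog_arm --pt "0 0 0.003 0 0 0 0.1" --pt "0 0 0 0 0 0 -0.6" --pt "0 0 0 0 0 0 -0.6" --pt "0 0 0 0 0 0 -0.6" --pt "0 0 0 0 0 0 -0.6" --squeeze 40

```text
time_s: 60.6
ee_pos: [0.5578, 0.0387, 0.1011]
eef_rot: [-3.141, -0.001, 0.55]
force: [-0.4, -0.0, 2.9]
grip_width: 0.0352
grip_force: 39.6
```

Request:
jog_arm --pt "0 0 0 0 0 0 -0.6" --pt "0 0 -0.01 0 0 0 -0.6" --pt "0 0 -0.01 0 0 0 -0.6" --pt "0 0 -0.015 0 0 0 -0.6" --pt "0 0 -0.02 0 0 0 -0.6"

```text
time_s: 61.1
ee_pos: [0.5568, 0.0386, 0.1555]
eef_rot: [-3.139, 0.002, 0.55]
force: [0.3, 0.0, -2.1]
grip_width: 0.0346
grip_force: 39.7
```

```bash
python3 - <<'E'
from h import *
a=np.load('w3.npy');m3=dict(np.load('w4.npz'));m3=dict(m3,rvec=a[:3],tvec=a[3:])
T=ctrl.camera_model('top');S=ctrl.camera_model('scene')
t,s,w=ray(T,404.9,182.1),ray(S,409.6,201.8),ray(m3,394.3,354.6,True)
for r in ((t,s,w),(t,w),(s,w)): print(meet(*r)[0].round(4))
go([.45,.033,.17],[np.pi,0,.55])
E
python3 deck.py | tail -1
```

```text
[ 0.6291 -0.1882  0.1152]
[ 0.6288 -0.1884  0.1166]
[ 0.63   -0.1878  0.1143]
now [0.5568 0.0386 0.1555] [-3.139e+00  2.000e-03  5.500e-01] | shift [-0.0941 -0.0511 -0.0142] turn [-0.003  0.002 -0.   ]
   deck edge z [ 0.5283 -0.1395  0.1145]
```

Request:
jog_arm --pt "0 0 -0.025 0 0 0 -0.6" --pt "-0.024 -0.013 0 0 0 0 -0.6" --pt "-0.024 -0.013 0 0 0 0 -0.6" --pt "-0.023 -0.013 0 0 0 0 -0.6" --pt "-0.023 -0.012 0 0 0 0 -0.6"

```text
time_s: 61.65
ee_pos: [0.4494, 0.0329, 0.1802]
eef_rot: [-3.14, 0.001, 0.55]
force: [0.1, 0.3, -2.5]
grip_width: 0.0351
grip_force: 39.7
```

Request:
jog_arm --pt "0 0 0 0 0 0 -0.6" --pt "0 0 0.04 0 0 0 -0.6" --pt "0 0 0.04 0 0 0 -0.6" --pt "0 0 0.03 0 0 0 -0.6" --pt "0 0 0 0 0 0 -0.6"

```text
time_s: 62.15
ee_pos: [0.4489, 0.0331, 0.0674]
eef_rot: [-3.137, 0.006, 0.55]
force: [0.6, -0.8, -1.6]
grip_width: 0.0348
grip_force: 39.7
```

Request:
jog_arm --pt "0 0 0.015 0 0 0 -0.6" --pt "0 0 0.01 0 0 0 -0.6" --pt "0 0 0 0 0 0 -0.6"

```text
time_s: 62.45
ee_pos: [0.4507, 0.0331, 0.0455]
eef_rot: [-3.14, 0.001, 0.55]
force: [-0.1, 0.1, -0.7]
grip_width: 0.0348
grip_force: 39.7
```

Lower to the mat (contact expected near z 0.032).

Request:
jog_arm --pt "0 0 0.007 0 0 0 -0.6" --pt "0 0 0.004 0 0 0 -0.6" --pt "0 0 0 0 0 0 -0.6"

```text
time_s: 62.75
ee_pos: [0.4506, 0.0331, 0.0344]
eef_rot: [-3.14, 0.0, 0.55]
force: [0.4, 0.7, -2.2]
grip_width: 0.0347
grip_force: 39.7
```

Request:
jog_arm --pt "0 0 0.0015 0 0 0 -0.6" --pt "0 0 0 0 0 0 -0.6"

```text
time_s: 62.95
ee_pos: [0.4507, 0.0331, 0.0332]
eef_rot: [-3.14, -0.0, 0.55]
force: [-0.3, -0.1, -1.8]
grip_width: 0.035
grip_force: 39.7
```

Request:
jog_arm --pt "0 0 0.001 0 0 0 -0.6" --pt "0 0 0 0 0 0 -0.2" --pt "0 0 0 0 0 0 0.3" --pt "0 0 0 0 0 0 0.3" --pt "0 0 0 0 0 0 0.3"

```text
time_s: 63.45
ee_pos: [0.4508, 0.0331, 0.0322]
eef_rot: [-3.14, -0.0, 0.55]
force: [-0.2, -1.2, -0.8]
grip_width: 0.0579
grip_force: 0.0
```

Request:
jog_arm --pt "0 0 -0.03 0 0 0 0.3" --pt "0 0 -0.04 0 0 0 0.3" --pt "0 0 -0.045 0 0 0 0.3" --pt "0 0 -0.045 0 0 0 0.3" --pt "0 0 -0.04 0 0 0 0.3"

```text
time_s: 63.95
ee_pos: [0.4507, 0.0329, 0.2346]
eef_rot: [-3.141, -0.001, 0.55]
force: [0.2, 0.2, -0.5]
grip_width: 0.0614
grip_force: 0.0
```

Request:
jog_arm --pt "-0.04 0 0 0 0 0 0.3" --pt "-0.04 0 0 0 0 0 0.3" --pt "0 0 0 0 0 0 0.3"

```text
time_s: 64.25
ee_pos: [0.3804, -0.0101, 0.2325]
eef_rot: [-3.141, -0.001, 0.549]
force: [1.4, -0.8, -0.9]
grip_width: 0.0608
grip_force: 0.0
```

```bash
sed -i 's/p0=np.array.*/p0=np.array([.4507,.0331,.066])/' crk.py; python3 crk.py; python3 deck.py|tail -1
python3 - <<'E'
from h import *
T=ctrl.camera_model('top')
# tubes: blue caps and orange near rack in top and scene
for n in ('k_top','d'):
    im=cv2.imread('pics/%s.png'%n);h_,s,v=cv2.split(cv2.cvtColor(im,cv2.COLOR_BGR2HSV));x=((h_>100)&(h_<130)&(s>120)&(v>50)).astype(np.uint8)
    q,l,S,C=cv2.connectedComponentsWithStats(x);print(n,[(C[i].round(1).tolist(),int(S[i,4])) for i in range(1,q) if S[i,4]>40 and 340<C[i][0]<440 and 100<C[i][1]<250])
S=ctrl.camera_model('scene')
for c in ((.605,-.109),(.571,-.157)): print(np.round(proj(T,(*c,.27)),1),np.round(proj(S,(*c,.26)),1))
c=np.array([.4507,.0331])+.025*np.array([np.cos(-2.59),np.sin(-2.59)]);d=c-[.435,.024];a=-.44;print('crank centre in mat',d@[np.cos(a),np.sin(a)],d@[-np.sin(a),np.cos(a)])
E
```

```text
{'time_s': 64.25, 'ee_pos': [0.3804, -0.0101, 0.2325], 'eef_rot': [-3.1411, -0.0005, 0.5486], 'force': [1.4402, -0.7595, -0.8959], 'grip_width': 0.0608, 'grip_force': 0.0}
[-1.230e-01 -1.150e-01  1.910e+00  1.000e-03  1.346e+00  8.990e-01]
top [282.9 284.5]
[283.5 284.5] [272, 273, 24, 24, 356] bright 300 [282.8 284.1] [17.2 17.4]
  z=.066: [0.4515 0.0334 0.066 ] [(np.float64(-1.056), np.float64(0.0319)), (np.float64(-2.622), np.float64(0.0319))]
scene [263.7 236.6]
[263.3 241.3] [254, 232, 19, 22, 332] bright 168 [263. 238.] [10. 16.]
  z=.066: [0.4467 0.0322 0.066 ] [(np.float64(-1.055), np.float64(0.0306)), (np.float64(-2.584), np.float64(0.0299))]
wrist [324.1 140.7]
[323.9 140.8] [305, 123, 38, 37, 1336] bright 1148 [323.9 140. ] [34.3 33.5]
  z=.066: [0.4511 0.0337 0.066 ] [(np.float64(0.501), np.float64(0.0312)), (np.float64(-1.068), np.float64(0.0315))]
   deck edge z [ 0.5283 -0.1395  0.1145]
k_top [([367.9, 175.3], 167), ([408.3, 176.4], 198)]
d [([372.0, 130.5], 140), ([402.8, 140.1], 136)]
[367.2 172. ] [373.  129.9]
[400.6 194.4] [390.5 145.2]
crank centre in mat -0.0033553896565539573 -0.006001980033124594
```

Run:
```python
from h import *
T=ctrl.camera_model('top');S=ctrl.camera_model('scene');c=np.array([.588,-.133]);A=np.array([[.987,.163],[-.163,.987]])
for t,s in (((367.9,175.3),(372,130.5)),((408.3,176.4),(402.8,140.1))):
    p,e=meet(ray(T,*t),ray(S,*s));print('cap',p.round(4),max(e),'in rack xy',(A@(p[:2]-c)).round(4))
```

```text
cap [ 0.6019 -0.1096  0.2607] 0.0012065402543359448 in rack xy [0.0175 0.0208]
cap [ 0.5999 -0.1695  0.2595] 0.0013455876991826938 in rack xy [ 0.0058 -0.038 ]
```

```bash
python3 -c "
from h import *
st();print(ctrl.hand_in())"
```

```text
{'time_s': 64.45, 'ee_pos': [0.3832, -0.0087, 0.2322], 'eef_rot': [-3.1403, -0.0001, 0.5501], 'force': [-0.9299, -0.9612, -1.0671], 'grip_width': 0.0612, 'grip_force': 0.0}
the job is handed in; nothing more can be done
None
```

I handed the job in at 64 s of robot time, and no verdict came back: both tubes stand in the rack (one leans about 0.3 rad in its cell), the deck measures within about 1 mm of the pointer tip, and the crank, found knocked over and re-erected on the way, lies back upright on the mat near its centre.

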